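Turn a cleaned print cartridge over, seat it in the scanner's imprinter and latch it

ROBOT

A 6-joint arm with a two-finger parallel gripper is mounted at the origin on the work surface. World frame = base frame: x ahead of the robot, y to its left, z up, the work surface at z = 0. Lengths are in mm, angles in rad, forces in N, time in s.
With the tool pointing down it reaches from about 400 to 925 mm from the base axis. Payload 12.5 kg.
Tool frame: the origin (TCP) lies at the very end of the fingers, on their centre line; the grasp point (between the pads) lies env.grip_point_offset behind it (env.grip_point_offset is the distance from the TCP to the grasp point, in mm); y points along the fingers, z is the direction in which the jaws open and shut, and the axes are right-handed (so a half turn about y gives the same grasp; the last joint's range is limited). The gripper opens to 95 mm and grips with 3 to 60 N. Pads are 20 mm wide; open, the fingers measure 119 mm over their backs; the gripper's body (75 mm by 180 mm) begins 59 mm behind the grasp point.
Start: joints at [-1.397, 0.491, 1.559, -0, 1.092, -0.106], TCP at [172.625, -600.709, 178.961] pointing down, gripper open.
Joint ranges: [-3.1, 3.1], [-0.84, 2.19], [0.05, 2.79], [-1.13, 4.28], [0.06, 2.93], [-2.69, 2.69]. Speed limits (rad/s): [2.22, 2.22, 2.79, 3.14, 3.14, 3.14].

INTERFACE

Orientations are given as [roll, pitch, yaw] about the fixed x, y, z axes, in that order (R = Rz(yaw) Ry(pitch) Rx(roll)).
In Python, from cell import readout, read_camera, env, nets gives the robot as it stands.
- The arm moves only by the tool apply_moves, never from a script. Its argument "increments" is a list of rows, each a list of 3 entries, a list of its own where there are three numbers: the shift along the tool's x, y, z in cm, then the turn, a rotation vector about the tool's x, y, z in degrees, then the finger opening in cm, from 0 to 9.51. A call has exactly 5 rows; each row shifts and turns the pose as measured when the row begins, along the tool's axes as they then stand; what a row does not reach is not made up. A row lasts 1/8 s, in which the tool goes at most 62.5 mm and 10.7 degrees, less where a joint would pass 70% of its speed; a pose out of reach is approached as far as the arm can. A call with a gripper value outside its range is refused whole. The fingers move at their own pace and stop on an object; the grip force is fixed at half the most. Time passes only in rows, so rows that do not move let the fingers close, or fill a call up. It gives the time, the measured TCP pose, the force and the opening at its end, in the units of the state.
- readout.state(): the state, without advancing time (a new reading comes with each control period).
- read_camera(name): name is "side" or "top" or "wrist"; returns a dict with "img" (480x640x3 uint8, red, green, blue), "vfov" (degrees; the focal length in pixels is half the picture's height over the tangent of half this angle, whatever the lens; pixels are square), "cx", "cy" (the principal point, pixels), "rvec" (rotation vector, rad) and "tvec" (3), from world to camera coordinates, as OpenCV has them; the wrist camera has in their place "mount" (4x4, takes a point from camera to tool coordinates, whose origin is the TCP and whose axes are the tool frame's). Camera axes: x right, y down, z forward; pixel columns grow to the right and rows downward; lengths in mm; the calibration is good to about 2 mm. A picture is of the moment at which its call begins: read the wrist's pose just before it. There is no depth.
- env.job_done(): hands the job in, once; it reports no verdict.
Trained networks look in a picture, given as the dict that the camera call returned (one of the last four; its "shot" number tells which), for a name from the list of things; names that differ only in an ending like _2 or _b are one class to them, and where a whole thing is asked for, a point or a joint stands for the part that bears it (a point fixed in the world has none). Each returns a list of dicts, best first, with "confidence" (0 to 1); they miss things now and then, are a little off and sometimes report something else, mostly with a low value. They report only what shows in the picture. A call takes as long as a camera call. They do not tell look-alikes from the thing itself.
- nets.look_for(picture, thing): "point" ([x, y, z] in mm, in the coordinates of the camera as it stood for that picture, good to about 4 mm: the middle of the surface that is visible of it).
- nets.mark_of(picture, thing): "point" ([x, y, z] in mm, in the coordinates of the camera as it stood for that picture, good to about 4 mm: a listed point, or the origin of a listed thing).
The state is a dict: "t": time; "joints": joint angles; "qvel": joint speeds; "tau": joint torques, N m; "eef_pos": TCP position; "tcp_rot": TCP orientation; "ft_force": force on the tool from outside, world axes, zero at the start; "moment": the same for the moment, N m; "opening": opening from 0.0 (shut) to 1.0 (fully open).
Only numpy, scipy, OpenCV 4.12 (cv2) and the standard library are available. Lean on these libraries where they do the work, as an engineer would, in place of code of your own. Each camera call takes 0.05 s, during which the arm holds its last target. There are 200 camera calls.

TASK

The cleaned print cartridge has been left to dry on the bench mat, upside down with its nozzle foot in the air; the spent one, of the same make, stands on its foot. Turn the cleaned cartridge the right way up, seat it fully home in the open stall of the imprinter on the scanner's bed, its nozzle foot down in the pocket of the stall, then swing the latch lever over it until it is shut. Leave the spent cartridge, the spray bottle and the spare roller where they stand.

Things in the scene. Friction and masses are not known exactly. Their poses are not given: they have to be found in the camera images.
- cartridge_mid (a point): Cleaned cartridge, loose, about 0.1 kg: black block 26 thick (its x) x 64 long (y) x 58 high with grey lid; on the face opposite the lid a nozzle foot 10 high, so 68 in all. This point: centre, 34 from lid and from foot tip. z points from the lid out through the foot: up at the start (it stands on its lid), straight down when the right way up. Its label faces (x = -13, +13) are good to grip.
- nozzle (a point): Centre of the tip of the cleaned cartridge's nozzle foot: 34 along z and 10 along y from cartridge_mid, same axes. The foot is 20 (x) x 38 (y) and not central: along y it spans -9 to +29 of the block's -32 to +32. The cartridge stands by itself on its lid, on either 26 x 58 end, or on its foot.
- spent_mid (a point): Spent cartridge, loose, of the same shape, size and look, but standing the right way up on its foot: half-way up it. A bystander, to be left where it stands.
- carriage: The imprinter: fixed grey plastic carriage with an open stall, on a cross rail of the scanner's grey bed; centre of its underside on the bed, 70 above the table. z up, y along the stall towards the latch hinge, x across. The stall is 30 wide between low side lips and 68 long between end stops; these end 13 above its floor, flared from 8 up, 43 wide over all. A post 29 wide rises behind the +y stop, from y = 40 on.
- stall_floor (a point): Centre of the stall's floor, 26 above the carriage's origin (96 above the table), same axes. A pocket in it for the nozzle foot is 24 (x) x 43 (y, -31.5 to +11.5) and 13 deep: the cartridge fits one way only, foot end towards -y, away from the hinge (the cartridge's y opposite to this y). Home, the block's underside rests on this floor, its lid 58 above.
- stall_nozzle (a point): Where the tip of the nozzle foot comes to lie when the cartridge is home: 10 below stall_floor and 10 along -y; same axes.
- latch_hinge (a point): Pin of the latch lever: 44 along y and 62.5 above stall_floor, same axes; the lever turns about its x axis. Hinge ears beside the lever, 29 wide over all, reach 8 above the pin.
- latch_tip (a point): Near the free end of the steel latch lever, on its centre line, 85 from the pin. The lever is 18 wide, 5 thick, 93 long, its last 14 bent up as a thumb tab. Shut, it lies level 2 above the lid, pointing to the stall's -y and reaching 17 past the cartridge; open, it leans back beyond upright towards +y.
- latch (a joint): Latch lever's angle in rad: 0 shut (level, over the cartridge), pi/2 upright, 2.0 to 2.4 at the start, stop at 2.5. It stays where it is left (a stiff hinge, about 0.6 N at the tip). It can be pushed over with the shut fingers.
- spray_mid (a point): White spray bottle, loose, 44 across, 141 high, on the low aluminium reject tray at the bed's end (16 above the table): half-way up. A bystander.
- roller_mid (a point): Spare feed roller, loose, standing on end on the mat, 34 across, 34 high: half-way up. A bystander.
- mat: Blue bench mat, fixed, 300 (x) x 400 (y) x 3 thick, on which both cartridges stand: centre of its underside on the table.
There are look-alikes about, which are no part of the job. Leave any purple look-alike of the part that bears cartridge_mid alone.

How it is judged:
By the outcome, as a careful person would: the job done as asked, in the order asked, and still so for the second after the job is handed in, with the robot touching nothing.
It also fails if it takes over 72 s, if anything falls off the work surface, if the arm or the gripper's body presses on something with over 40 N, if the wrist force passes 120 N, or if a joint passes its speed limit or range.

## Working session

There is one attempt and no reset: what is moved stays moved. The work goes in short steps, Python scripts to look and compute and a tool call to move; the robot and the scene stay as the last step left them, time stands still between calls to the robot, and variables do not carry over. Pictures are saved under pics/ and viewed, about 8 in all and at most 12, crops included, and the job is handed in when it is done.

Besides the shell and the picture viewer there is one more tool, called after "Request:" as name(argument=value, ...), one argument or row to a line, values as JSON. apply_moves: Moves the arm, as the interface text tells. Its arguments: {"type":"object","properties":{"increments":{"type":"array"}},"required":["increments"]}

```bash
ls; mkdir -p pics
cat > h.py <<'E'
import numpy as np, cv2
from scipy.spatial.transform import Rotation as R
from cell import readout, read_camera, env, nets
def T_tool(s=None):
    s=s or readout.state(); T=np.eye(4); T[:3,:3]=R.from_euler('xyz',s['tcp_rot']).as_matrix(); T[:3,3]=s['eef_pos']; return T
def shot(name):
    T=T_tool(); p=read_camera(name)
    if 'mount' in p: W=T@np.array(p['mount'])
    else:
        M=np.eye(4); M[:3,:3]=cv2.Rodrigues(np.array(p['rvec'],float))[0]; M[:3,3]=np.ravel(p['tvec']); W=np.linalg.inv(M)
    return p,W
def f(p): return 240/np.tan(np.radians(p['vfov'])/2)
def proj(p,W,X):
    c=np.linalg.inv(W)@np.append(X,1); return np.array([p['cx']+f(p)*c[0]/c[2],p['cy']+f(p)*c[1]/c[2]])
def ray(p,W,u,v,z):
    d=W[:3,:3]@np.array([(u-p['cx'])/f(p),(v-p['cy'])/f(p),1]); o=W[:3,3]; return o+d*(z-o[2])/d[2]
def find(p,W,thing,fn='mark_of'):
    out=[]
    for r in getattr(nets,fn)(p,thing):
        X=(W@np.append(r['point'],1))[:3]; out.append((r['confidence'],X.round(0),proj(p,W,X).round(0)))
    return out
def save(p,n): cv2.imwrite('pics/'+n,cv2.cvtColor(p['img'],cv2.COLOR_RGB2BGR))
E
python3 - <<'E'
from h import *
print(readout.state(), env.grip_point_offset)
for n in ['top','side','wrist']:
    p,W=shot(n); save(p,n+'0.png'); print(n,W[:3,3].round(),f(p),p['cx'],p['cy'])
    for t in ['cartridge_mid','nozzle','spent_mid','carriage','stall_floor','stall_nozzle','latch_hinge','latch_tip','spray_mid','roller_mid','mat']:
        for r in find(p,W,t): print(t,r[0],*r[1],r[2])
a=[cv2.imread(f'pics/{n}0.png') for n in ['top','side']]
E
```

```text
pics
{'t': 0.0, 'joints': array([-1.39662102e+00,  4.91566687e-01,  1.55948046e+00, -9.37493887e-06,
        1.09169558e+00, -1.05615893e-01]), 'qvel': array([ 0.00030272,  0.00092734,  0.00112999, -0.00182263, -0.00113336,
        0.00064016]), 'tau': array([-2.87003437e-03, -6.12642145e+01, -2.58185613e+01,  6.90490636e-02,
        4.81279241e-02, -1.15639596e-04]), 'eef_pos': array([ 172.55453282, -600.3965107 ,  178.34666773]), 'tcp_rot': array([-1.57194087e+00,  1.12972378e-04, -2.86179719e+00]), 'ft_force': array([-0.17639961, -0.97568923,  0.24234699]), 'moment': array([-0.0631725 , -0.00162351,  0.00760613]), 'opening': 0.9974038885485819} 18.8
top [ 600.  -57. 1136.] 550.4921957174006 321.4571757812648 247.64395713139805
cartridge_mid 0.87 842.0 -23.0 36.0 [310. 150.]
cartridge_mid 0.86 485.0 -116.0 39.0 [358. 328.]
cartridge_mid 0.56 501.0 107.0 98.0 [241. 323.]
nozzle 0.91 855.0 -15.0 69.0 [306. 140.]
nozzle 0.82 485.0 -110.0 70.0 [356. 330.]
spent_mid 0.83 533.0 -347.0 39.0 [475. 303.]
carriage 0.82 504.0 113.0 69.0 [240. 321.]
stall_floor 0.64 501.0 108.0 97.0 [240. 323.
[... 451 characters left out ...]
_mid 0.85 487.0 -119.0 37.0 [262. 335.]
cartridge_mid 0.27 506.0 102.0 87.0 [221. 245.]
nozzle 0.95 490.0 -109.0 69.0 [259. 316.]
nozzle 0.94 850.0 -14.0 65.0 [396. 233.]
spent_mid 0.55 531.0 -348.0 35.0 [368. 430.]
carriage 0.68 504.0 113.0 72.0 [219. 249.]
stall_floor 0.89 500.0 110.0 94.0 [216. 240.]
stall_floor 0.54 503.0 155.0 158.0 [205. 202.]
stall_nozzle 0.73 506.0 104.0 88.0 [220. 244.]
latch_hinge 0.55 501.0 159.0 157.0 [203. 202.]
latch_tip 0.8 497.0 218.0 217.0 [187. 164.]
spray_mid 0.58 696.0 -19.0 90.0 [337. 244.]
roller_mid 0.83 639.0 -220.0 20.0 [374. 346.]
mat 0.66 518.0 -244.0 1.0 [318. 396.]
wrist [ 246. -579.  384.] 376.27011509685667 317.35089895268567 241.73532170986655
```

Run:
```python
import cv2,numpy as np
t=cv2.imread('pics/top0.png');s=cv2.imread('pics/side0.png')
cv2.imwrite('pics/c1.png',t[90:390,120:520].repeat(2,0).repeat(2,1))
a=cv2.resize(t[285:375,310:410],(400,360),interpolation=cv2.INTER_CUBIC);b=cv2.resize(s[290:380,210:310],(400,360),interpolation=cv2.INTER_CUBIC)
c=cv2.resize(t[285:375,190:290],(400,360)[:2],interpolation=cv2.INTER_CUBIC);d=cv2.resize(s[150:290,150:290],(400,400),interpolation=cv2.INTER_CUBIC)[:240]
e=np.vstack([np.hstack([a,b]),np.hstack([c[:240],d])]);cv2.imwrite('pics/c2.png',e)
```

```text
(no output)
```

View pics/c1.png

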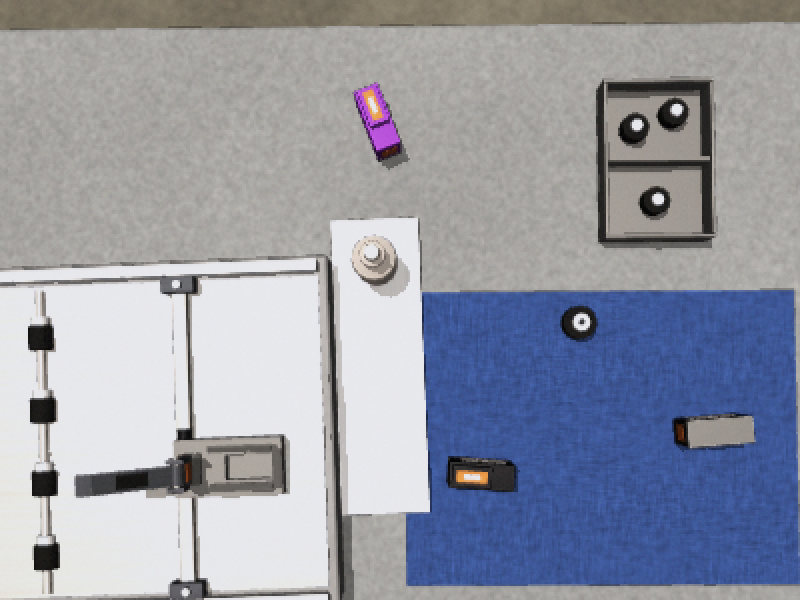

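View pics/c2.png

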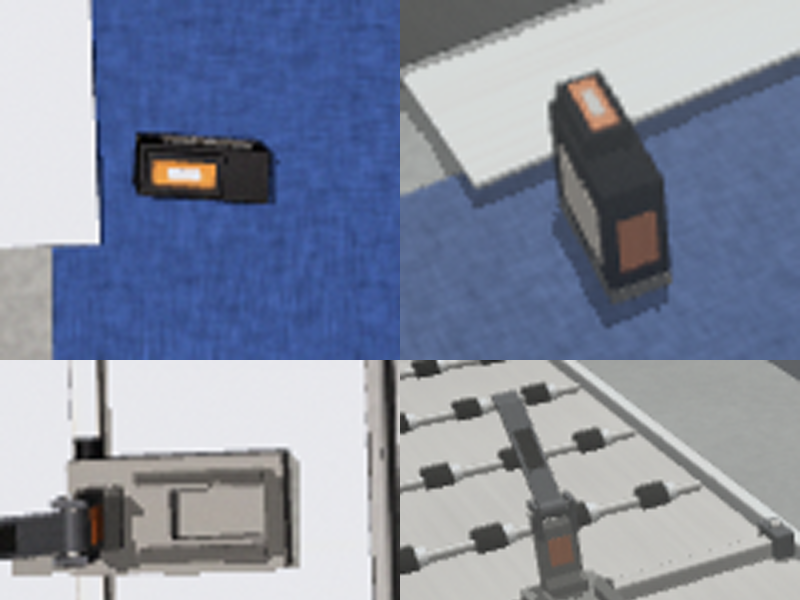

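The cleaned cartridge is the black block with its orange foot up at top (358,328). The others that could be mistaken for it are the spent one at (475,303), grey lid up, and the purple look-alike at (310,150). The stall is at (240,323), with the latch leaning back to about (165,330). The foot is offset towards +Y, so the cartridge needs two +90° turns about world X, with a regrasp in between on its end.

```bash
cat >> h.py <<'E'
R0=R.from_matrix(np.array([[0,0,1],[-1,0,0],[0,-1,0]],float))  # tool x=-Y,y=-Z,z=+X
def ori(tilt=0,yaw=0): return R.from_euler('z',yaw,degrees=True)*R0*R.from_rotvec([0,0,np.radians(tilt)])
def plan(pos,rot,n,s=None):
    T=T_tool(s); p=T[:3,3]; r=R.from_matrix(T[:3,:3]); pos=np.array(pos,float)
    tot=(r.inv()*rot).as_rotvec(); step=R.from_rotvec(tot/n); d=(pos-p)/n
    print('dist',np.linalg.norm(pos-p).round(1),'turn',np.degrees(tot).round(1))
    for i in range(n):
        print([list((r.inv().apply(d)/10).round(2)),list(np.degrees(tot/n).round(2))]); r=r*step
def tcp(grip,rot): return np.array(grip)+env.grip_point_offset*rot.apply([0,1,0])
E
python3 - <<'E'
from h import *
plan([486,-150,200],ori(),10)
E
```

```text
dist 549.3 turn [ -0. -74.   0.]
[[np.float64(-4.26), np.float64(-0.21), np.float64(-3.47)], [np.float64(-0.0), np.float64(-7.4), np.float64(0.0)]]
[[np.float64(-4.67), np.float64(-0.21), np.float64(-2.89)], [np.float64(-0.0), np.float64(-7.4), np.float64(0.0)]]
[[np.float64(-5.0), np.float64(-0.21), np.float64(-2.26)], [np.float64(-0.0), np.float64(-7.4), np.float64(0.0)]]
[[np.float64(-5.25), np.float64(-0.21), np.float64(-1.6)], [np.float64(-0.0), np.float64(-7.4), np.float64(0.0)]]
[[np.float64(-5.41), np.float64(-0.21), np.float64(-0.91)], [np.float64(-0.0), np.float64(-7.4), np.float64(0.0)]]
[[np.float64(-5.49), np.float64(-0.21), np.float64(-0.21)], [np.float64(-0.0), np.float64(-7.4), np.float64(0.0)]]
[[np.float64(-5.47), np.float64(-0.21), np.float64(0.5)], [np.float64(-0.0), np.float64(-7.4), np.float64(0.0)]]
[[np.float64(-5.36), np.float64(-0.21), np.float64(1.2)], [np.float64(-0.0), np.float64(-7.4), np.float64(0.0)]]
[[np.float64(-5.16), np.float64(-0.21), np.float64(1.88)], [np.float64(-0.0), np.float64(-7.4), np.float64(0.0)]]
[[np.float64(-4.87), np.float64(-0.21), np.float64(2.53)], [np.float64(-0.0), np.float64(-7.4), np.float64(0.0)]]
```

Request:
apply_moves(
  increments=[
    [[-4.3,-0.2,-3.5],[0,-7.4,0],9.5],
    [[-4.7,-0.2,-2.9],[0,-7.4,0],9.5],
    [[-5,-0.2,-2.3],[0,-7.4,0],9.5],
    [[-5.2,-0.2,-1.6],[0,-7.4,0],9.5],
    [[-5.4,-0.2,-0.9],[0,-7.4,0],9.5],
  ],
)

```text
t: 2.42
eef_pos: [330.1, -370.2, 188.5]
tcp_rot: [-1.57, -0.0, -2.202]
ft_force: [0.8, -0.1, -0.2]
opening: 0.999
```

Request:
apply_moves(
  increments=[
    [[-5.5,-0.2,-0.2],[0,-7.4,0],9.5],
    [[-5.5,-0.2,0.5],[0,-7.4,0],9.5],
    [[-5.4,-0.2,1.2],[0,-7.4,0],9.5],
    [[-5.2,-0.2,1.9],[0,-7.4,0],9.5],
    [[-4.9,-0.2,2.5],[0,-7.4,0],9.5],
  ],
)

```text
t: 3.05
eef_pos: [486.5, -132.1, 199.9]
tcp_rot: [-1.568, -0.003, -1.535]
ft_force: [-0.4, -0.3, -0.4]
opening: 1.003
```

Run:
```python
from h import *
p,W=shot('wrist'); save(p,'w1.png'); print(T_tool()[:3,3].round(1),W.round(3))
for t in ['cartridge_mid','nozzle']:
    for r in find(p,W,t): print(t,r[0],*r[1],r[2])
np.savez('w1.npz',W=W,f=f(p),c=[p['cx'],p['cy']])
```

```text
[ 488.9 -127.7  200.1] [[ 9.99000e-01  3.30000e-02  1.40000e-02  4.82365e+02]
 [ 3.50000e-02 -9.61000e-01 -2.76000e-01 -5.42910e+01]
 [ 4.00000e-03  2.76000e-01 -9.61000e-01  4.04246e+02]
 [ 0.00000e+00  0.00000e+00  0.00000e+00  1.00000e+00]]
nozzle 0.74 486.0 -110.0 71.0 [317. 199.]
```

View pics/w1.png

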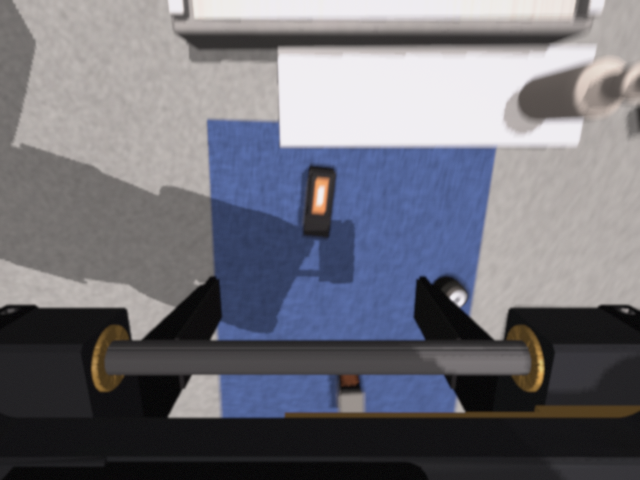

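The wrist picture shows the upturned black cartridge with its orange nozzle plate at (320,196), between the fingers and well clear. I'll segment the plate for position and yaw, then plan the tilt.

Run:
```python
from h import *
z=np.load('w1.npz'); W=z['W']; q=dict(cx=z['c'][0],cy=z['c'][1],vfov=2*np.degrees(np.arctan(240/z['f'])))
im=cv2.cvtColor(cv2.imread('pics/w1.png'),cv2.COLOR_BGR2RGB)
def meas(im,q,W,box,zz,cond):
    u0,u1,v0,v1=box; s=im[v0:v1,u0:u1].astype(int); m=cond(s)
    v,u=np.nonzero(m); P=np.array([ray(q,W,a+u0,b+v0,zz)[:2] for a,b in zip(u,v)])
    (c,sz,a)=cv2.minAreaRect(P.astype(np.float32)); w,V=np.linalg.eigh(np.cov(P.T)); d=V[:,1]*np.sign(V[1,1])
    print(len(P),'mean',P.mean(0).round(1),'rect',np.round(c,1),np.round(sz,1),a,'yaw of y-axis',np.degrees(np.arctan2(-d[0],d[1])).round(1))
org=lambda s:(s[...,0]-s[...,2]>40)
dark=lambda s:(s.max(-1)<62)&(s[...,2]-s[...,0]<15)|(s[...,0]-s[...,2]>40)
meas(im,q,W,(300,345,160,245),71,org)
p,Wt=shot('top'); meas(p['img'],p,Wt,(335,382,310,345),71,org)
for y in (0,3): 
    r=ori(-45,y); plan(tcp([486,-118,37],r)-100*r.apply([0,1,0]),r,6)
```

```text
479 mean [ 488. -107.] rect [ 488.  -107.2] [34.3 13.6] 85.84076690673828 yaw of y-axis -5.5
71 mean [ 468.7 -117.8] rect [ 485.4 -120.2] [67.2 41.7] 14.391207695007324 yaw of y-axis 71.6
dist 127.6 turn [ -0.9   1.7 -44.8]
[[np.float64(-1.21), np.float64(1.75), np.float64(0.04)], [np.float64(-0.15), np.float64(0.29), np.float64(-7.47)]]
[[np.float64(-1.43), np.float64(1.58), np.float64(0.04)], [np.float64(-0.15), np.float64(0.29), np.float64(-7.47)]]
[[np.float64(-1.62), np.float64(1.38), np.float64(0.03)], [np.float64(-0.15), np.float64(0.29), np.float64(-7.47)]]
[[np.float64(-1.79), np.float64(1.15), np.float64(0.03)], [np.float64(-0.15), np.float64(0.29), np.float64(-7.47)]]
[[np.float64(-1.92), np.float64(0.91), np.float64(0.02)], [np.float64(-0.15), np.float64(0.29), np.float64(-7.47)]]
[[np.float64(-2.02), np.float64(0.65), np.float64(0.01)], [np.float64(-0.15), np.float64(0.29), np.float64(-7.47)]]
dist 127.6 turn [  0.3  -1.1 -44.8]
[[np.float64(-1.21), np.float64(1.75), np.float64(-0.01)], [np.float64(0.05), np.float64(-0.18), np.float64(-7.47)]]
[[np.float64(-1.43), np.float64(1.58), np.float64(-0.01)], [np.float64(0.05), np.float64(-0.18), np.float64(-7.47)]]
[[np.float64(-1.62), np.float64(1.38), np.float64(-0.0)], [np.float64(0.05), np.float64(-0.18), np.float64(-7.47)]]
[[np.float64(-1.79), np.float64(1.15), np.float64(-0.0)], [np.float64(0.05), np.float64(-0.18), np.float64(-7.47)]]
[[np.float64(-1.92), np.float64(0.91), np.float64(0.0)], [np.float64(0.05), np.float64(-0.18), np.float64(-7.47)]]
[[np.float64(-2.02), np.float64(0.65), np.float64(0.01)], [np.float64(0.05), np.float64(-0.18), np.float64(-7.47)]]
```

Run:
```python
from h import *
r=ori(-45,-5.5); g=tcp([487,-117,38],r); print(g); plan(g-100*r.apply([0,1,0]),r,5)
```

```text
[ 485.72586419 -130.23240635   24.70639251]
dist 127.4 turn [ -3.1   6.9 -44.8]
[[np.float64(-1.46), np.float64(2.08), np.float64(0.18)], [np.float64(-0.61), np.float64(1.39), np.float64(-8.96)]]
[[np.float64(-1.77), np.float64(1.82), np.float64(0.16)], [np.float64(-0.61), np.float64(1.39), np.float64(-8.96)]]
[[np.float64(-2.04), np.float64(1.52), np.float64(0.13)], [np.float64(-0.61), np.float64(1.39), np.float64(-8.96)]]
[[np.float64(-2.25), np.float64(1.19), np.float64(0.09)], [np.float64(-0.61), np.float64(1.39), np.float64(-8.96)]]
[[np.float64(-2.41), np.float64(0.82), np.float64(0.05)], [np.float64(-0.61), np.float64(1.39), np.float64(-8.96)]]
```

Request:
apply_moves(
  increments=[
    [[-1.5,2.1,0.2],[-0.6,1.4,-9],9.5],
    [[-1.8,1.8,0.2],[-0.6,1.4,-9],9.5],
    [[-2.0,1.5,0.1],[-0.6,1.4,-9],9.5],
    [[-2.2,1.2,0.1],[-0.6,1.4,-9],9.5],
    [[-2.4,0.8,0],[-0.6,1.4,-9],9.5],
  ],
)

```text
t: 3.88
eef_pos: [492.7, -70.5, 102.3]
tcp_rot: [-1.557, -0.775, -1.692]
ft_force: [1.4, -0.0, 0.1]
opening: 1.003
```

Run:
```python
from h import *
print(readout.state()['joints'].round(2)); r=ori(-45,-5.5); g=tcp([487,-117,38],r); plan(g,r,4)
```

```text
[ 0.15  0.59  1.93 -0.89  1.07  0.89]
dist 98.1 turn [ 0.3 -1.  -0.6]
[[np.float64(-0.28), np.float64(2.44), np.float64(-0.03)], [np.float64(0.07), np.float64(-0.26), np.float64(-0.15)]]
[[np.float64(-0.29), np.float64(2.44), np.float64(-0.03)], [np.float64(0.07), np.float64(-0.26), np.float64(-0.15)]]
[[np.float64(-0.3), np.float64(2.43), np.float64(-0.03)], [np.float64(0.07), np.float64(-0.26), np.float64(-0.15)]]
[[np.float64(-0.3), np.float64(2.43), np.float64(-0.03)], [np.float64(0.07), np.float64(-0.26), np.float64(-0.15)]]
```

Request:
apply_moves(
  increments=[
    [[-0.3,2.4,0],[0.1,-0.3,-0.1],9.5],
    [[-0.3,2.4,0],[0.1,-0.3,-0.1],9.5],
    [[-0.3,2.4,0],[0.1,-0.3,-0.1],9.5],
    [[-0.3,2.4,0],[0,0,0],9.5],
    [[0,0,0],[0,0,0],9.5],
  ],
)

```text
t: 4.5
eef_pos: [484.9, -133.8, 20.2]
tcp_rot: [-1.574, -0.783, -1.672]
ft_force: [0.3, -0.2, 0.5]
opening: 1.002
```

Run:
```python
from h import *
print(readout.state()['joints'].round(2)); r=ori(-45,-5.5); g=tcp([487,-117,38],r); plan(g,r,1)
p,W=shot('wrist'); save(p,'w2.png')
```

```text
[ 0.03  0.73  2.02 -1.09  0.91  1.06]
dist 5.8 turn [ 0.4 -0.2 -0.1]
[[np.float64(0.06), np.float64(-0.57), np.float64(0.05)], [np.float64(0.39), np.float64(-0.2), np.float64(-0.15)]]
```

View pics/w2.png

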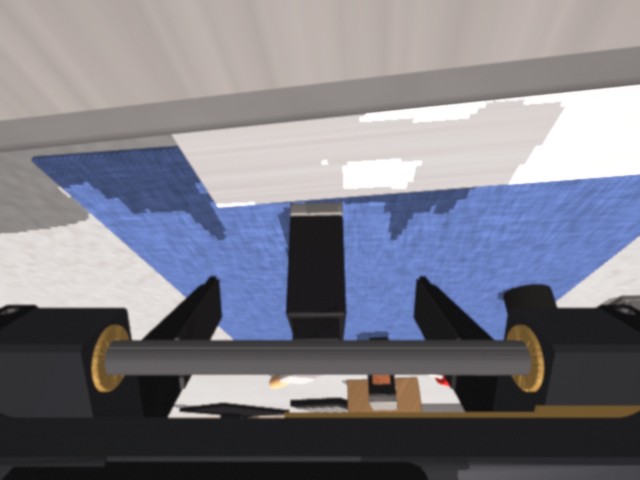

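The block sits centred and square between the fingers (columns 288–345, with fingers at 220 and 415). Closing on it.

Request:
apply_moves(
  increments=[
    [[0,-0.5,0],[0.4,0,0],9.5],
    [[0,0,0],[0,0,0],1.0],
    [[0,0,0],[0,0,0],1.0],
    [[0,0,0],[0,0,0],1.0],
    [[0,0,0],[0,0,0],1.0],
  ],
)

```text
t: 5.18
eef_pos: [487.0, -128.8, 27.1]
tcp_rot: [-1.559, -0.782, -1.676]
ft_force: [1.9, 0.6, -0.3]
opening: 0.636
```

Request:
apply_moves(
  increments=[
    [[0,0,0],[0,0,0],1.0],
    [[0,0,0],[0,0,0],1.0],
    [[0,0,0],[0,0,0],1.0],
    [[0,0,0],[0,0,0],1.0],
    [[-0.7,-0.7,0],[0,0,0],1.0],
  ],
)

```text
t: 5.8
eef_pos: [487.6, -118.9, 26.9]
tcp_rot: [-1.56, -0.782, -1.676]
ft_force: [-0.2, -0.4, -0.5]
opening: 0.271
```

Run:
```python
from h import *
s=readout.state(); print(s['t'],s['opening']*95,s['ft_force'],s['joints'].round(2))
r=ori(-45,-5.5); print('grip pt',T_tool()[:3,3]-18.8*T_tool()[:3,1])
r=ori(45,-5.5); plan(tcp([487,-160,75],r),r,10)
```

```text
5.8 25.78716658204581 [-0.18380636 -0.42719241 -0.46316741] [ 0.06  0.72  2.01 -1.07  0.92  1.06]
grip pt [ 488.82819864 -105.67283634   40.25134754]
dist 44.6 turn [-0.5 -0.1 89.8]
[[np.float64(0.44), np.float64(-0.05), np.float64(0.04)], [np.float64(-0.05), np.float64(-0.01), np.float64(8.98)]]
[[np.float64(0.43), np.float64(-0.12), np.float64(0.04)], [np.float64(-0.05), np.float64(-0.01), np.float64(8.98)]]
[[np.float64(0.4), np.float64(-0.19), np.float64(0.04)], [np.float64(-0.05), np.float64(-0.01), np.float64(8.98)]]
[[np.float64(0.37), np.float64(-0.25), np.float64(0.04)], [np.float64(-0.05), np.float64(-0.01), np.float64(8.98)]]
[[np.float64(0.33), np.float64(-0.3), np.float64(0.04)], [np.float64(-0.05), np.float64(-0.01), np.float64(8.98)]]
[[np.float64(0.28), np.float64(-0.35), np.float64(0.04)], [np.float64(-0.05), np.float64(-0.01), np.float64(8.98)]]
[[np.float64(0.22), np.float64(-0.39), np.float64(0.03)], [np.float64(-0.05), np.float64(-0.01), np.float64(8.98)]]
[[np.float64(0.16), np.float64(-0.42), np.float64(0.03)], [np.float64(-0.05), np.float64(-0.01), np.float64(8.98)]]
[[np.float64(0.09), np.float64(-0.44), np.float64(0.03)], [np.float64(-0.05), np.float64(-0.01), np.float64(8.98)]]
[[np.float64(0.02), np.float64(-0.44), np.float64(0.03)], [np.float64(-0.05), np.float64(-0.01), np.float64(8.98)]]
```

Gripped (26 mm), but I got that last row's sign wrong: it slid the cartridge 10 mm along +Y on the mat. It did no harm. Next I lift, then turn +90° about the jaw axis.

Request:
apply_moves(
  increments=[
    [[2.2,-2.2,0],[0,0,0],1.0],
    [[1.5,-1.5,0],[0,0,3],1.0],
    [[0.7,0,0],[0,0,10],1.0],
    [[0.7,0,0],[0,0,10],1.0],
    [[0.7,0,0],[0,0,10],1.0],
  ],
)

```text
t: 6.42
eef_pos: [485.8, -129.5, 89.3]
tcp_rot: [-1.57, -0.23, -1.662]
ft_force: [-1.1, 0.0, -2.4]
opening: 0.272
```

Request:
apply_moves(
  increments=[
    [[0.7,0,0],[0,0,10],1.0],
    [[0.7,0,0],[0,0,10],1.0],
    [[0.7,0,0],[0,0,10],1.0],
    [[0.7,0,0],[0,0,10],1.0],
    [[0.7,0,0],[0,0,10],1.0],
  ],
)

```text
t: 7.05
eef_pos: [485.0, -159.9, 89.1]
tcp_rot: [-1.562, 0.625, -1.654]
ft_force: [-0.1, 0.7, -1.1]
opening: 0.272
```

Run:
```python
from h import *
s=readout.state(); print(s['t'],s['opening']*95,s['joints'].round(2))
T=T_tool(); print('grip pt',T[:3,3]-18.8*T[:3,1])
r=ori(45,-5.5); plan(tcp([487,-153.4,60],r),r,5)
p,W=shot('side'); save(p,'s1.png'); cv2.imwrite('pics/s1c.png',cv2.resize(cv2.imread('pics/s1.png')[220:440,150:430],None,fx=2,fy=2))
```

```text
7.05 25.875240242910937 [-0.74  0.61  1.82  0.53  1.18 -0.98]
grip pt [ 483.8930694  -170.84225804  104.34998441]
dist 46.9 turn [-0.   0.6  9.2]
[[np.float64(0.17), np.float64(0.92), np.float64(0.03)], [np.float64(-0.0), np.float64(0.12), np.float64(1.84)]]
[[np.float64(0.2), np.float64(0.92), np.float64(0.03)], [np.float64(-0.0), np.float64(0.12), np.float64(1.84)]]
[[np.float64(0.23), np.float64(0.91), np.float64(0.03)], [np.float64(-0.0), np.float64(0.12), np.float64(1.84)]]
[[np.float64(0.26), np.float64(0.9), np.float64(0.03)], [np.float64(-0.0), np.float64(0.12), np.float64(1.84)]]
[[np.float64(0.29), np.float64(0.89), np.float64(0.03)], [np.float64(-0.0), np.float64(0.12), np.float64(1.84)]]
```

View pics/s1c.png

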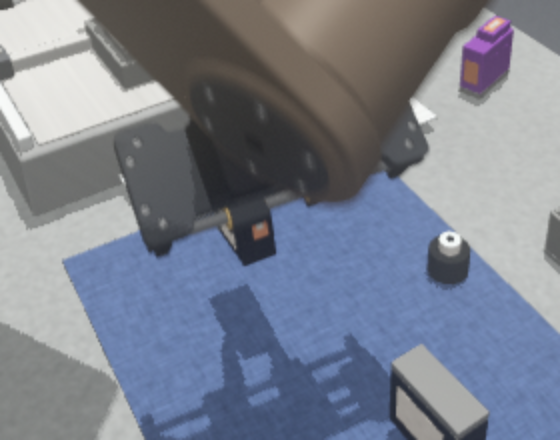

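Run:
```python
from h import *
r=ori(45.2,-5.5); plan(tcp([487,-165,39],r),r,5)
```

```text
dist 62.2 turn [-0.   0.4  8.9]
[[np.float64(0.55), np.float64(1.11), np.float64(0.05)], [np.float64(-0.01), np.float64(0.08), np.float64(1.78)]]
[[np.float64(0.59), np.float64(1.1), np.float64(0.05)], [np.float64(-0.01), np.float64(0.08), np.float64(1.78)]]
[[np.float64(0.62), np.float64(1.08), np.float64(0.05)], [np.float64(-0.01), np.float64(0.08), np.float64(1.78)]]
[[np.float64(0.65), np.float64(1.06), np.float64(0.05)], [np.float64(-0.01), np.float64(0.08), np.float64(1.78)]]
[[np.float64(0.69), np.float64(1.04), np.float64(0.05)], [np.float64(-0.01), np.float64(0.08), np.float64(1.78)]]
```

Request:
apply_moves(
  increments=[
    [[0.5,1.1,0],[0,0,1.8],1.0],
    [[0.6,1.1,0],[0,0,1.8],1.0],
    [[0.6,1.1,0],[0,0,1.8],1.0],
    [[0.6,1.1,0],[0,0,1.8],1.0],
    [[0.7,1.0,0],[0,0,1.8],1.0],
  ],
)

```text
t: 7.72
eef_pos: [487.6, -149.5, 23.8]
tcp_rot: [-1.56, 0.798, -1.655]
ft_force: [-1.2, -22.1, 38.9]
opening: 0.269
```

Run:
```python
from h import *
s=readout.state(); T=T_tool(); print(s['t'],s['ft_force'],s['tcp_rot'],'grip pt',T[:3,3]-18.8*T[:3,1])
r=ori(45.2,-5.5); plan(tcp([487,-165,36],r),r,3)
```

```text
7.725 [ -1.21724779 -22.06596241  38.88865295] [-1.56049664  0.79816783 -1.65469506] grip pt [ 486.27675011 -162.94265091   36.94983212]
dist 2.5 turn [-0.1  0.5 -0.5]
[[np.float64(0.07), np.float64(-0.03), np.float64(0.03)], [np.float64(-0.03), np.float64(0.16), np.float64(-0.18)]]
[[np.float64(0.07), np.float64(-0.02), np.float64(0.03)], [np.float64(-0.03), np.float64(0.16), np.float64(-0.18)]]
[[np.float64(0.07), np.float64(-0.02), np.float64(0.03)], [np.float64(-0.03), np.float64(0.16), np.float64(-0.18)]]
```

Down on the mat. I'll relieve the press slightly, open, and back out.

Request:
apply_moves(
  increments=[
    [[-0.05,-0.05,0],[0,0,0],1.0],
    [[0,0,0],[0,0,0],5.0],
    [[0,0,0],[0,0,0],9.5],
    [[0,0,0],[0,0,0],9.5],
    [[0,0,0],[0,0,0],9.5],
  ],
)

```text
t: 8.35
eef_pos: [487.6, -149.0, 23.5]
tcp_rot: [-1.561, 0.801, -1.655]
ft_force: [-0.6, 0.4, -0.4]
opening: 0.636
```

Request:
apply_moves(
  increments=[
    [[0,0,0],[0,0,0],9.5],
    [[0,-1.5,0],[0,0,0],9.5],
    [[0,-3,0],[0,0,0],9.5],
    [[0,-4,0],[0,0,0],9.5],
    [[0,-4,0],[0,0,0],9.5],
  ],
)

```text
t: 8.98
eef_pos: [477.9, -240.8, 114.0]
tcp_rot: [-1.565, 0.802, -1.656]
ft_force: [-0.1, -0.6, 0.4]
opening: 0.998
```

Run:
```python
from h import *
p,W=shot('wrist'); save(p,'w3.png')
for t in ['cartridge_mid','nozzle']:
    for r in find(p,W,t): print(t,r[0],*r[1],r[2])
p2,W2=shot('side'); save(p2,'s2.png')
for t in ['cartridge_mid','nozzle']:
    for r in find(p2,W2,t): print(t,r[0],*r[1],r[2])
cv2.imwrite('pics/w3c.png',np.hstack([cv2.imread('pics/w3.png')[:,:440],cv2.resize(cv2.imread('pics/s2.png')[260:460,200:350],(360,480))]))
for tilt in (0,):
  r=ori(tilt,-5.5); plan(tcp([487,-147,150],r),r,5)
```

```text
cartridge_mid 0.75 485.0 -163.0 38.0 [318. 228.]
cartridge_mid 0.66 843.0 -21.0 35.0 [631.  97.]
nozzle 0.93 484.0 -193.0 43.0 [320. 256.]
dist 94.0 turn [  0.    0.5 -46. ]
[[np.float64(-1.55), np.float64(1.06), np.float64(0.02)], [np.float64(0.01), np.float64(0.1), np.float64(-9.21)]]
[[np.float64(-1.7), np.float64(0.79), np.float64(0.02)], [np.float64(0.01), np.float64(0.1), np.float64(-9.21)]]
[[np.float64(-1.81), np.float64(0.51), np.float64(0.01)], [np.float64(0.01), np.float64(0.1), np.float64(-9.21)]]
[[np.float64(-1.87), np.float64(0.22), np.float64(0.01)], [np.float64(0.01), np.float64(0.1), np.float64(-9.21)]]
[[np.float64(-1.88), np.float64(-0.09), np.float64(0.01)], [np.float64(0.01), np.float64(0.1), np.float64(-9.21)]]
```

View pics/w3c.png

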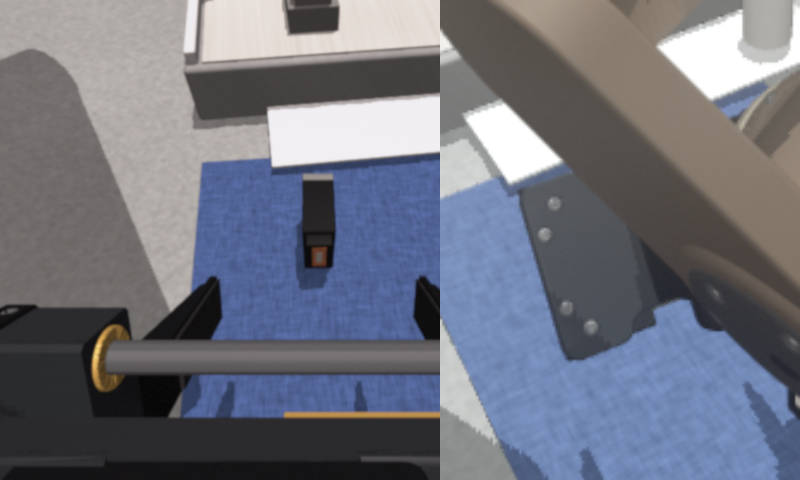

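It stands on its end with the foot facing −Y at (318,256), and the lid faces +Y. Now over the top to regrasp on the lid side.

Request:
apply_moves(
  increments=[
    [[-1.5,1.0,0],[0,0.1,-9.2],9.5],
    [[-1.7,0.8,0],[0,0.1,-9.2],9.5],
    [[-1.8,0.5,0],[0,0.1,-9.2],9.5],
    [[-1.9,0.2,0],[0,0.1,-9.2],9.5],
    [[-1.9,-0.1,0],[0,0.1,-9.2],9.5],
  ],
)

```text
t: 9.9
eef_pos: [484.9, -143.8, 127.0]
tcp_rot: [-1.574, -0.016, -1.669]
ft_force: [1.1, -0.8, -0.8]
opening: 1.002
```

Run:
```python
from h import *
p,W=shot('wrist'); save(p,'w4.png')
for t in ['cartridge_mid']:
    for q in find(p,W,t): print(t,q[0],*q[1],q[2])
m=(p['img'].max(-1)<70)[100:330,225:410]; print(m.sum())
r=ori(-38,-5.5); plan(tcp([487.5,-145,37],r)-95*r.apply([0,1,0]),r,5)
```

```text
2828
dist 52.3 turn [  0.2   0.3 -37.2]
[[np.float64(-0.86), np.float64(0.59), np.float64(0.07)], [np.float64(0.04), np.float64(0.05), np.float64(-7.44)]]
[[np.float64(-0.93), np.float64(0.47), np.float64(0.07)], [np.float64(0.04), np.float64(0.05), np.float64(-7.44)]]
[[np.float64(-0.98), np.float64(0.35), np.float64(0.07)], [np.float64(0.04), np.float64(0.05), np.float64(-7.44)]]
[[np.float64(-1.02), np.float64(0.22), np.float64(0.07)], [np.float64(0.04), np.float64(0.05), np.float64(-7.44)]]
[[np.float64(-1.04), np.float64(0.09), np.float64(0.06)], [np.float64(0.04), np.float64(0.05), np.float64(-7.44)]]
```

Request:
apply_moves(
  increments=[
    [[-0.9,0.6,0.1],[0,0,-7.4],9.5],
    [[-0.9,0.5,0.1],[0,0,-7.4],9.5],
    [[-1,0.4,0.1],[0,0,-7.4],9.5],
    [[-1,0.2,0],[0,0,-7.4],9.5],
    [[-1,0,0],[0,0,-7.4],9.5],
  ],
)

```text
t: 10.62
eef_pos: [489.9, -98.0, 94.7]
tcp_rot: [-1.584, -0.674, -1.654]
ft_force: [0.5, -0.9, 0.5]
opening: 1.002
```

Run:
```python
from h import *
p,W=shot('wrist'); save(p,'w5.png'); print(readout.state()['joints'].round(2))
for t in ['cartridge_mid']:
    for q in find(p,W,t): print(t,q[0],*q[1],q[2])
r=ori(-38,-5.5); plan(tcp([487.5,-145,37],r),r,4)
```

```text
[ 0.06  0.56  1.97 -0.86  0.96  0.78]
dist 92.8 turn [0.4 0.9 0.5]
[[np.float64(0.08), np.float64(2.32), np.float64(0.09)], [np.float64(0.1), np.float64(0.21), np.float64(0.14)]]
[[np.float64(0.08), np.float64(2.32), np.float64(0.08)], [np.float64(0.1), np.float64(0.21), np.float64(0.14)]]
[[np.float64(0.09), np.float64(2.32), np.float64(0.08)], [np.float64(0.1), np.float64(0.21), np.float64(0.14)]]
[[np.float64(0.09), np.float64(2.32), np.float64(0.08)], [np.float64(0.1), np.float64(0.21), np.float64(0.14)]]
```

View pics/w5.png

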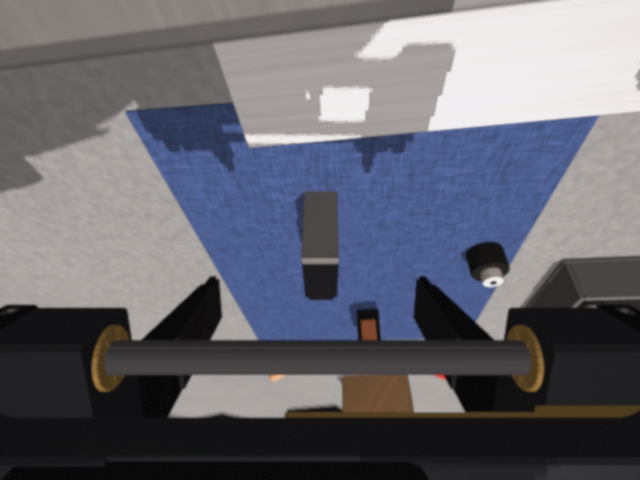

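The grey lid faces the gripper (303–338, 192–262), square and centred. I'll check the lid edge against the expected values, then move in.

Request:
apply_moves(
  increments=[
    [[0.1,2.3,0.1],[0.1,0.2,0.1],9.5],
    [[0.1,2.3,0.1],[0.1,0.2,0.1],9.5],
    [[0.1,2.2,0.1],[0.1,0.2,0.1],9.5],
    [[0.1,1.9,0],[0,0,0],9.5],
    [[0,0,0],[0,0,0],9.5],
  ],
)

```text
t: 11.35
eef_pos: [482.8, -156.9, 23.0]
tcp_rot: [-1.593, -0.656, -1.654]
ft_force: [0.3, -0.5, 0.8]
opening: 0.999
```

Run:
```python
from h import *
p,W=shot('wrist'); save(p,'w6.png')
# pose-before approx for w5
T=np.eye(4); T[:3,:3]=R.from_euler('xyz',[-1.584,-.674,-1.654]).as_matrix(); T[:3,3]=[489.9,-98,94.7]
W5=T@np.array(p['mount'])
for uv,z in [((303,262),67),((338,262),67),((305,192),3),((336,192),3)]: print(uv,ray(p,W5,*uv,z).round(1))
s=readout.state(); T=T_tool(); print(s['tcp_rot'],s['ft_force'],'grip',T[:3,3]-18.8*T[:3,1])
r=ori(-38,-5.5); plan(tcp([487.5,-145,37],r),r,1)
```

```text
(303, 262) [ 476.4 -127.3   67. ]
(338, 262) [ 500.4 -129.2   67. ]
(305, 192) [ 476.2 -125.7    3. ]
(336, 192) [ 500.4 -127.7    3. ]
[-1.5912238  -0.65581744 -1.65459264] [0.27063462 0.14853348 0.69536174] grip [ 484.59457837 -145.11234102   38.40927699]
dist 3.4 turn [ 0.7  0.6 -0.4]
[[np.float64(-0.1), np.float64(0.08), np.float64(0.31)], [np.float64(0.74), np.float64(0.56), np.float64(-0.42)]]
```

Request:
apply_moves(
  increments=[
    [[-0.1,0.1,0.3],[0.9,0.6,-0.4],9.5],
    [[0,0,0],[0.3,0,0],5],
    [[0,0,0],[0,0,0],1.0],
    [[0,0,0],[0,0,0],1.0],
    [[0,0,0],[0,0,0],1.0],
  ],
)

```text
t: 12.02
eef_pos: [487.1, -155.7, 23.6]
tcp_rot: [-1.558, -0.662, -1.669]
ft_force: [-0.2, 0.6, 0.2]
opening: 0.635
```

Request:
apply_moves(
  increments=[
    [[0,0,0],[0,0,0],1.0],
    [[0,0,0],[0,0,0],1.0],
    [[0,0,0],[0,0,0],1.0],
    [[0,0,0],[0,0,0],1.0],
    [[0,0,0],[0,0,0],1.0],
  ],
)

```text
t: 12.65
eef_pos: [487.1, -155.6, 23.6]
tcp_rot: [-1.558, -0.662, -1.669]
ft_force: [-0.0, 0.0, 0.1]
opening: 0.271
```

Run:
```python
from h import *
s=readout.state(); T=T_tool(); print(s['opening']*95,s['tcp_rot'],'grip',T[:3,3]-18.8*T[:3,1])
r=ori(-38,-5); r2=ori(52,0)
plan(tcp([488,-145,110],r),r,3)
```

```text
25.72040251585377 [-1.55842154 -0.66195126 -1.66853732] grip [ 488.04516763 -144.07057518   38.38143411]
dist 71.6 turn [-0.3 -0.5 -0.1]
[[np.float64(1.49), np.float64(-1.86), np.float64(0.02)], [np.float64(-0.11), np.float64(-0.16), np.float64(-0.02)]]
[[np.float64(1.49), np.float64(-1.86), np.float64(0.01)], [np.float64(-0.11), np.float64(-0.16), np.float64(-0.02)]]
[[np.float64(1.49), np.float64(-1.86), np.float64(0.01)], [np.float64(-0.11), np.float64(-0.16), np.float64(-0.02)]]
```

Request:
apply_moves(
  increments=[
    [[1.5,-1.9,0],[0,0,0],1.0],
    [[2.5,-3.1,0],[0,0,0],1.0],
    [[2.5,-3.1,0],[0,0,0],1.0],
    [[2.5,-3.1,0],[0,0,3],1.0],
    [[1,-3,0],[0,0,5],1.0],
  ],
)

```text
t: 13.28
eef_pos: [484.9, -147.6, 199.2]
tcp_rot: [-1.569, -0.517, -1.66]
ft_force: [0.8, -0.1, -1.5]
opening: 0.27
```

Run:
```python
from h import *
s=readout.state(); T=T_tool(); print(s['opening']*95,s['joints'].round(2))
r=ori(0,0); plan([495,0,260],r,5)
```

```text
25.650541199353842 [-0.12  0.34  1.89 -0.63  1.    0.34]
dist 160.0 turn [ 1.2 -5.  29.6]
[[np.float64(-1.97), np.float64(-2.52), np.float64(-0.06)], [np.float64(0.24), np.float64(-0.99), np.float64(5.92)]]
[[np.float64(-2.22), np.float64(-2.3), np.float64(-0.01)], [np.float64(0.24), np.float64(-0.99), np.float64(5.92)]]
[[np.float64(-2.45), np.float64(-2.06), np.float64(0.04)], [np.float64(0.24), np.float64(-0.99), np.float64(5.92)]]
[[np.float64(-2.64), np.float64(-1.8), np.float64(0.09)], [np.float64(0.24), np.float64(-0.99), np.float64(5.92)]]
[[np.float64(-2.81), np.float64(-1.52), np.float64(0.15)], [np.float64(0.24), np.float64(-0.99), np.float64(5.92)]]
```

Request:
apply_moves(
  increments=[
    [[-2,-2.5,0],[0.2,-1,5.9],1.0],
    [[-2.2,-2.3,0],[0.2,-1,5.9],1.0],
    [[-2.4,-2.1,0],[0.2,-1,5.9],1.0],
    [[-2.6,-1.8,0.1],[0.2,-1,5.9],1.0],
    [[-2.8,-1.5,0.1],[0.2,-1,5.9],1.0],
  ],
)

```text
t: 13.9
eef_pos: [494.4, 3.1, 265.8]
tcp_rot: [-1.57, 0.016, -1.568]
ft_force: [-0.3, -0.5, -1.8]
opening: 0.27
```

Request:
apply_moves(
  increments=[
    [[0,0,0],[0,0,0],1.0],
    [[0,0,0],[0,0,0],1.0],
    [[0,0,0],[0,0,0],1.0],
    [[0,0,0],[0,0,0],1.0],
    [[0,0,0],[0,0,0],1.0],
  ],
)

```text
t: 14.52
eef_pos: [493.4, 1.4, 264.3]
tcp_rot: [-1.572, 0.01, -1.569]
ft_force: [0.6, -1.1, -1.1]
opening: 0.274
```

Run:
```python
from h import *
T=T_tool(); print(T[:3,3])
p,W=shot('wrist'); save(p,'w7.png'); np.savez('w7.npz',W=W,f=f(p),c=[p['cx'],p['cy']])
for t in ['carriage','stall_floor','stall_nozzle','latch_hinge','latch_tip']:
    for q in find(p,W,t): print(t,q[0],*q[1],q[2])
c=proj(p,W,[501,110,96]).astype(int); print(c); u0,v0=c[0]-110,max(c[1]-105,0); print(u0,v0)
cv2.imwrite('pics/w7c.png',cv2.resize(cv2.imread('pics/w7.png')[v0:v0+195,u0:u0+220],None,fx=3,fy=3,interpolation=cv2.INTER_CUBIC))
```

```text
[493.44652989   1.43591129 264.27900462]
carriage 0.58 498.0 112.0 68.0 [322. 102.]
stall_floor 0.56 499.0 116.0 93.0 [324.  96.]
stall_nozzle 0.85 501.0 106.0 86.0 [325. 107.]
latch_hinge 0.89 497.0 165.0 154.0 [323.  17.]
[326 102]
216 0
```

View pics/w7c.png

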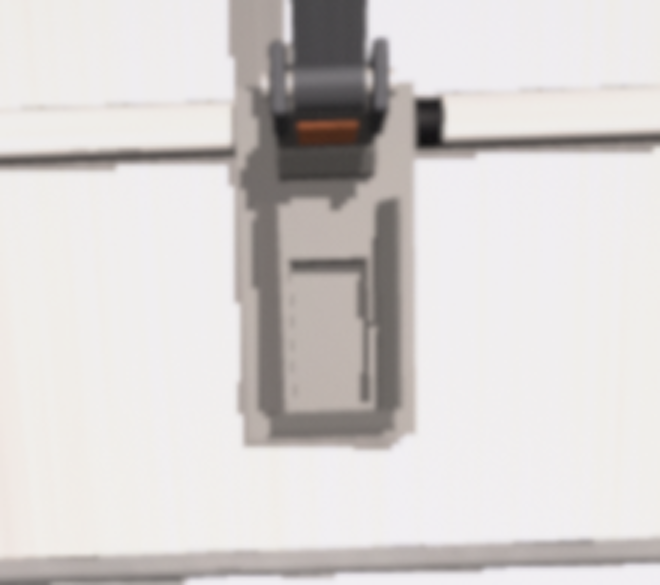

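The open stall with its pocket is clear in the crop: pocket edges at columns ~291–367, far edge at row 262, near stop at row ~411. I'll turn these into world coordinates.

Run:
```python
from h import *
z=np.load('w7.npz'); W=z['W']; q=dict(cx=z['c'][0],cy=z['c'][1],vfov=2*np.degrees(np.arctan(240/z['f'])))
g=cv2.cvtColor(cv2.imread('pics/w7.png'),cv2.COLOR_BGR2GRAY).astype(int)
for v in (75,85,95,105,115,125,130,134): print(v,list(g[v,296:354]))
print('col',list(g[60:150,320]))
for n,(a,b),h in [('pocket L far',(290,262),96),('pocket R far',(366,262),96),('pocket R near',(369,400),96),('pocket L near',(292,400),96),('floor near L',(285,411),96),('floor near R',(373,411),96),('floor L far',(279,205),96),('floor R far',(375,205),96),('ear L',(280,60),166.5),('ear R',(378,60),166.5),('post foot L',(278,178),96),('post foot R',(372,178),96)]:
    print(n,ray(q,W,216+a/3,b/3,h).round(1))
```

```text
75 [np.int64(177), np.int64(181), np.int64(178), np.int64(162), np.int64(133), np.int64(117), np.int64(115), np.int64(115), np.int64(114), np.int64(113), np.int64(114), np.int64(121), np.int64(142), np.int64(168), np.int64(181), np.int64(183), np.int64(184), np.int64(184), np.int64(183), np.int64(183), np.int64(183), np.int64(184), np.int64(184), np.int64(183), np.int64(184), np.int64(184), np.int64(184), np.int64(183), np.int64(184), np.int64(184), np.int64(184), np.int64(184), np.int64(184), np.int64(185), np.int64(185), np.int64(185), np.int64(185), np.int64(185), np.int64(184), np.int64(185), np.int64(185), np.int64(185), np.int64(184), np.int64(180), np.int64(161), np.int64(126), np.int64(105), np.int64(103), np.int64(103), np.int64(104), np.int64(106), np.int64(113), np.int64(131), np.int64(155), np.int64(175), np.int64(183), np.int64(188), np.int64(201)]
85 [np.int64(175), np.int64(179), np.int64(178), np.int64(162), np.int64(133), np.int64(115), np.int64(115), np.int64(115), np.int64(114), np.int64(113), np.int64(114), np.int64(117), np.int64(131), np.int64(156), np.int64(175
[... 6928 characters left out ...]
182), np.int64(182), np.int64(182), np.int64(182), np.int64(182), np.int64(182), np.int64(181), np.int64(181), np.int64(170), np.int64(148), np.int64(127), np.int64(121), np.int64(120), np.int64(119), np.int64(117), np.int64(114), np.int64(116), np.int64(128), np.int64(147), np.int64(163), np.int64(188), np.int64(222)]
pocket L far [488.5 122.8  96. ]
pocket R far [512.  122.8  96. ]
pocket R near [513.6  81.9  96. ]
pocket L near [489.1  81.9  96. ]
floor near L [486.8  78.5  96. ]
floor near R [514.9  78.5  96. ]
floor L far [485.2 139.   96. ]
floor R far [514.5 139.   96. ]
ear L [487.1 159.2 166.5]
ear R [510.6 159.2 166.5]
post foot L [484.9 146.5  96. ]
post foot R [513.4 146.5  96. ]
```

```bash
cat >> h.py <<'E'
ST=np.array([500.5,112,96.]); YC=1.2
def seat(dz=0,off=(-3.4,15.5)):
    r=ori(52.07,YC); m=ST+[0,0,24+dz]; g=m+R.from_euler('z',YC,degrees=True).apply([0,off[0],off[1]]); return tcp(g,r),r
def grip():
    T=T_tool(); return (T[:3,3]-18.8*T[:3,1]).round(1)
E
python3 - <<'E'
from h import *
t,r=seat(70); print(t); plan(t,r,6)
E
```

```text
[500.2606547  123.42622544 193.94367235]
dist 141.0 turn [-0.5 -1.  51.5]
[[np.float64(-2.02), np.float64(1.2), np.float64(0.12)], [np.float64(-0.08), np.float64(-0.17), np.float64(8.58)]]
[[np.float64(-1.82), np.float64(1.49), np.float64(0.12)], [np.float64(-0.08), np.float64(-0.17), np.float64(8.58)]]
[[np.float64(-1.57), np.float64(1.74), np.float64(0.13)], [np.float64(-0.08), np.float64(-0.17), np.float64(8.58)]]
[[np.float64(-1.3), np.float64(1.96), np.float64(0.14)], [np.float64(-0.08), np.float64(-0.17), np.float64(8.58)]]
[[np.float64(-0.99), np.float64(2.13), np.float64(0.14)], [np.float64(-0.08), np.float64(-0.17), np.float64(8.58)]]
[[np.float64(-0.66), np.float64(2.25), np.float64(0.15)], [np.float64(-0.08), np.float64(-0.17), np.float64(8.58)]]
```

Request:
apply_moves(
  increments=[
    [[-1.5,0.5,0.1],[0,-0.2,10],1.0],
    [[-1.5,0.8,0.1],[0,-0.2,10],1.0],
    [[-1.5,1.2,0.1],[0,-0.2,10],1.0],
    [[-1.5,1.5,0.1],[0,-0.2,10],1.0],
    [[-1,1.5,0.1],[0,-0.2,10],1.0],
  ],
)

```text
t: 15.45
eef_pos: [500.1, 91.9, 242.4]
tcp_rot: [-1.54, 0.905, -1.529]
ft_force: [0.2, 0.4, -1.6]
opening: 0.273
```

Run:
```python
from h import *
print(grip(),readout.state()['joints'].round(2)); t,r=seat(60); print(t); plan(t,r,4)
```

```text
[500.1  77.1 254. ] [-0.42  0.41  1.87  0.82  1.41 -0.82]
[500.2606547  123.42622544 183.94367235]
dist 66.4 turn [-0.8  0.7  0.2]
[[np.float64(0.66), np.float64(1.52), np.float64(-0.01)], [np.float64(-0.2), np.float64(0.19), np.float64(0.05)]]
[[np.float64(0.66), np.float64(1.52), np.float64(-0.0)], [np.float64(-0.2), np.float64(0.19), np.float64(0.05)]]
[[np.float64(0.66), np.float64(1.52), np.float64(0.01)], [np.float64(-0.2), np.float64(0.19), np.float64(0.05)]]
[[np.float64(0.67), np.float64(1.52), np.float64(0.01)], [np.float64(-0.2), np.float64(0.19), np.float64(0.05)]]
```

Request:
apply_moves(
  increments=[
    [[0.7,1.5,0],[-0.2,0.2,0],1.0],
    [[0.7,1.5,0],[-0.2,0.2,0],1.0],
    [[0.7,1.5,0],[-0.2,0.2,0],1.0],
    [[0.6,1.3,0],[-0.2,0.2,0],1.0],
    [[0,0,0],[0,0,0],1.0],
  ],
)

```text
t: 16.08
eef_pos: [499.8, 122.4, 180.4]
tcp_rot: [-1.577, 0.897, -1.553]
ft_force: [-0.2, -0.9, -0.6]
opening: 0.272
```

Run:
```python
from h import *
print(grip()); t,r=seat(25); print(t); plan(t,r,3)
p,W=shot('side'); save(p,'s3.png'); a=cv2.imread('pics/s3.png')[140:300,140:300]
p,W=shot('wrist'); save(p,'w8.png'); b=cv2.imread('pics/w8.png')[60:340,180:460]
cv2.imwrite('pics/s3c.png',np.hstack([cv2.resize(a,(400,400),interpolation=cv2.INTER_CUBIC),cv2.resize(b,(400,400))]))
```

```text
[500.2 107.7 192.2]
[500.2606547  123.42622544 148.94367235]
dist 31.5 turn [ 0.2 -0.1  0.7]
[[np.float64(0.8), np.float64(0.68), np.float64(0.02)], [np.float64(0.06), np.float64(-0.04), np.float64(0.23)]]
[[np.float64(0.8), np.float64(0.68), np.float64(0.02)], [np.float64(0.06), np.float64(-0.04), np.float64(0.23)]]
[[np.float64(0.8), np.float64(0.68), np.float64(0.02)], [np.float64(0.06), np.float64(-0.04), np.float64(0.23)]]
```

View pics/s3c.png

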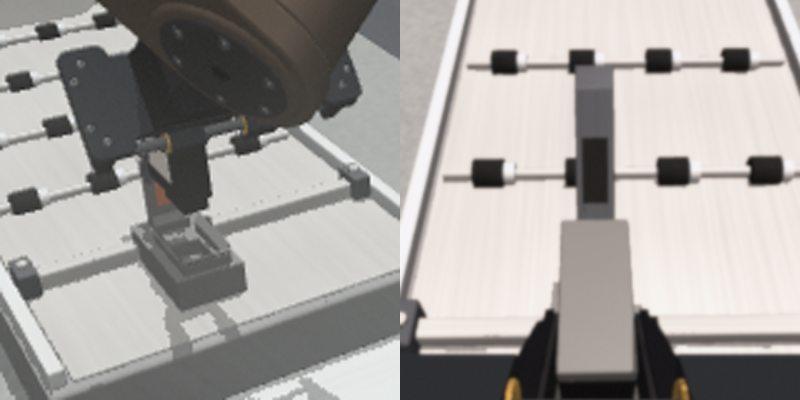

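The cartridge is upright, lid up, in line with the lever and above the stall. Lowering it.

Request:
apply_moves(
  increments=[
    [[0.8,0.7,0],[0,0,0.3],1.0],
    [[0.8,0.7,0],[0,0,0.2],1.0],
    [[0.7,0.6,0],[0,0,0.2],1.0],
    [[0,0,0],[0,0,0],1.0],
    [[0,0,0],[0,0,0],1.0],
  ],
)

```text
t: 16.8
eef_pos: [500.6, 122.5, 148.9]
tcp_rot: [-1.573, 0.909, -1.552]
ft_force: [0.7, 0.2, -0.6]
opening: 0.266
```

Run:
```python
from h import *
s=readout.state(); print(grip(),s['ft_force'],s['tcp_rot']); t,r=seat(10); print(t); plan(t,r,4)
```

```text
[500.9 107.7 160.5] [ 0.65268404  0.17509833 -0.63850527] [-1.57289191  0.90906975 -1.55191106]
[500.2606547  123.42622544 133.94367235]
dist 15.0 turn [ 0.  -0.1 -0. ]
[[np.float64(0.28), np.float64(0.25), np.float64(-0.01)], [np.float64(0.01), np.float64(-0.02), np.float64(-0.0)]]
[[np.float64(0.28), np.float64(0.25), np.float64(-0.01)], [np.float64(0.01), np.float64(-0.02), np.float64(-0.0)]]
[[np.float64(0.28), np.float64(0.25), np.float64(-0.01)], [np.float64(0.01), np.float64(-0.02), np.float64(-0.0)]]
[[np.float64(0.28), np.float64(0.25), np.float64(-0.01)], [np.float64(0.01), np.float64(-0.02), np.float64(-0.0)]]
```

Request:
apply_moves(
  increments=[
    [[0.28,0.25,-0.02],[0,0,0],1.0],
    [[0.28,0.25,0],[0,0,0],1.0],
    [[0.28,0.25,0],[0,0,0],1.0],
    [[0.28,0.25,0],[0,0,0],1.0],
    [[0,0,0],[0,0,0],1.0],
  ],
)

```text
t: 17.42
eef_pos: [500.5, 123.6, 133.3]
tcp_rot: [-1.571, 0.909, -1.551]
ft_force: [-0.3, -0.1, -0.6]
opening: 0.27
```

Request:
apply_moves(
  increments=[
    [[0.2,0.15,0],[0,0,0],1.0],
    [[0.2,0.15,0],[0,0,0],1.0],
    [[0,0,0],[0,0,0],1.0],
    [[0,0,0],[0,0,0],1.0],
    [[0,0,0],[0,0,0],1.0],
  ],
)

```text
t: 18.05
eef_pos: [500.6, 123.4, 128.1]
tcp_rot: [-1.571, 0.909, -1.55]
ft_force: [-0.1, 0.0, -0.8]
opening: 0.269
```

Run:
```python
from h import *
s=readout.state(); print(grip(),s['ft_force'],s['moment'],s['tcp_rot']); t,r=seat(0); print(t); plan(t,r,4)
```

```text
[500.9 108.6 139.6] [-0.05249116  0.04918543 -0.81398685] [-0.57502186 -0.11103051 -0.01948953] [-1.57102827  0.90862971 -1.55040416]
[500.2606547  123.42622544 123.94367235]
dist 4.1 turn [-0. -0.  0.]
[[np.float64(0.08), np.float64(0.06), np.float64(-0.01)], [np.float64(-0.0), np.float64(-0.0), np.float64(0.0)]]
[[np.float64(0.08), np.float64(0.06), np.float64(-0.01)], [np.float64(-0.0), np.float64(-0.0), np.float64(0.0)]]
[[np.float64(0.08), np.float64(0.06), np.float64(-0.01)], [np.float64(-0.0), np.float64(-0.0), np.float64(0.0)]]
[[np.float64(0.08), np.float64(0.06), np.float64(-0.01)], [np.float64(-0.0), np.float64(-0.0), np.float64(0.0)]]
```

The foot is going into the pocket with no contact force. Taking the last few mm slowly.

Request:
apply_moves(
  increments=[
    [[0.08,0.06,0],[0,0,0],1.0],
    [[0.08,0.06,0],[0,0,0],1.0],
    [[0.08,0.06,0],[0,0,0],1.0],
    [[0.08,0.06,0],[0,0,0],1.0],
    [[0,0,0],[0,0,0],1.0],
  ],
)

```text
t: 18.68
eef_pos: [500.7, 123.4, 124.3]
tcp_rot: [-1.57, 0.909, -1.55]
ft_force: [-0.9, -0.7, 0.7]
opening: 0.27
```

Request:
apply_moves(
  increments=[
    [[0.08,0.06,0],[0,0,0],1.0],
    [[0.08,0.06,0],[0,0,0],1.0],
    [[0,0,0],[0,0,0],1.0],
    [[0,0,0],[0,0,0],1.0],
    [[0,0,0],[0,0,0],1.0],
  ],
)

```text
t: 19.3
eef_pos: [500.9, 123.4, 124.4]
tcp_rot: [-1.568, 0.913, -1.548]
ft_force: [0.2, -0.4, 2.2]
opening: 0.272
```

Contact at z 124.4, against 123.9 expected for home. Release and back away.

Request:
apply_moves(
  increments=[
    [[0,0,0],[0,0,0],6.0],
    [[0,0,0],[0,0,0],6.0],
    [[0,0,0],[0,0,0],6.0],
    [[0,0,0],[0,0,0],6.0],
    [[0,0,0],[0,0,0],6.0],
  ],
)

```text
t: 19.92
eef_pos: [500.9, 123.5, 124.1]
tcp_rot: [-1.568, 0.912, -1.548]
ft_force: [0.4, 0.3, -0.4]
opening: 0.627
```

Request:
apply_moves(
  increments=[
    [[0,-1.5,0],[0,0,0],6.0],
    [[0,-3,0],[0,0,0],6.0],
    [[0,-4,0],[0,0,0],6.0],
    [[-1,-4,0],[0,0,-5],6.0],
    [[-1,-4,0],[0,0,-5],6.0],
  ],
)

```text
t: 20.55
eef_pos: [502.1, 2.0, 246.0]
tcp_rot: [-1.578, 0.734, -1.556]
ft_force: [0.1, 0.2, -0.3]
opening: 0.63
```

Run:
```python
from h import *
s=readout.state(); print(grip(),s['ft_force'],s['opening']*95)
p,W=shot('wrist'); save(p,'w9.png'); a=cv2.imread('pics/w9.png')
for t in ['cartridge_mid','latch_hinge','latch_tip']:
    for q in find(p,W,t): print(t,q[0],*q[1],q[2])
# expected corners of lid home
Rz=R.from_euler('z',YC,degrees=True)
for c in [(-13,-32),(13,-32),(13,32),(-13,32)]: 
    u=proj(p,W,ST+Rz.apply([c[0],c[1],58])); print(u.round(1)); cv2.circle(a,(int(u[0]),int(u[1])),1,(0,0,255),-1)
p2,W2=shot('side'); save(p2,'s4.png'); b=cv2.imread('pics/s4.png')[140:300,140:300]
c=proj(p,W,ST+[0,0,58]).astype(int); print(c); v0=max(c[1]-100,0);u0=c[0]-100
cv2.imwrite('pics/w9c.png',np.hstack([cv2.resize(a[v0:v0+200,u0:u0+200],(400,400),interpolation=cv2.INTER_CUBIC),cv2.resize(b,(400,400),interpolation=cv2.INTER_CUBIC)]))
```

```text
[502.4 -10.5 259.9] [ 0.05886114  0.20316708 -0.30104162] 59.8903283912586
cartridge_mid 0.55 497.0 221.0 216.0 [317.  59.]
cartridge_mid 0.36 501.0 103.0 84.0 [319. 240.]
latch_hinge 0.67 495.0 162.0 155.0 [314. 154.]
latch_tip 0.96 495.0 220.0 214.0 [314.  61.]
[304.2 228.5]
[333.5 228.4]
[332.1 169.9]
[305.1 170. ]
[318 198]
```

View pics/w9c.png

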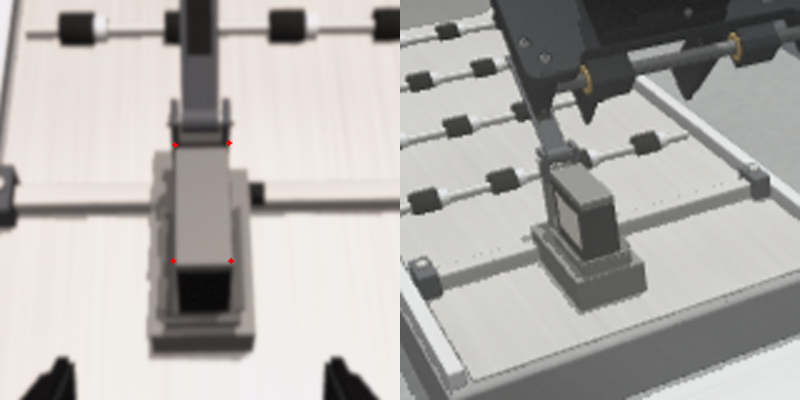

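The cartridge stands upright in the stall between the lips, label sides square, and lid edge within ~2 mm of the prediction. I'll touch the lid with shut fingers to check its height (154 if home).

Run:
```python
from h import *
r=ori(10,YC); plan([500.5,108,172],r,5)
```

```text
dist 126.8 turn [  0.2  -0.1 -32.3]
[[np.float64(-0.56), np.float64(2.47), np.float64(0.02)], [np.float64(0.05), np.float64(-0.02), np.float64(-6.45)]]
[[np.float64(-0.84), np.float64(2.39), np.float64(0.02)], [np.float64(0.05), np.float64(-0.02), np.float64(-6.45)]]
[[np.float64(-1.1), np.float64(2.28), np.float64(0.02)], [np.float64(0.05), np.float64(-0.02), np.float64(-6.45)]]
[[np.float64(-1.35), np.float64(2.15), np.float64(0.02)], [np.float64(0.05), np.float64(-0.02), np.float64(-6.45)]]
[[np.float64(-1.58), np.float64(1.98), np.float64(0.02)], [np.float64(0.05), np.float64(-0.02), np.float64(-6.45)]]
```

Request:
apply_moves(
  increments=[
    [[-0.6,2.4,0],[0,0,-6.5],0.0],
    [[-0.8,2.3,0],[0,0,-6.5],0.0],
    [[-1.1,2.2,0],[0,0,-6.5],0.0],
    [[-1.4,2.1,0],[0,0,-6.5],0.0],
    [[-1.6,1.5,0],[0,0,-6.5],0.0],
  ],
)

```text
t: 21.42
eef_pos: [497.0, 105.8, 170.8]
tcp_rot: [-1.587, 0.159, -1.558]
ft_force: [0.2, -0.8, -0.2]
opening: 0.163
```

Request:
apply_moves(
  increments=[
    [[0,0,0],[0,0,0],0.0],
    [[0,0,0],[0,0,0],0.0],
    [[0,0.3,0],[0,0,0],0.0],
    [[0,0.3,0],[0,0,0],0.0],
    [[0,0,0],[0,0,0],0.0],
  ],
)

```text
t: 22.05
eef_pos: [494.8, 106.9, 161.4]
tcp_rot: [-1.595, 0.162, -1.557]
ft_force: [-0.1, -0.3, 0.1]
opening: 0.004
```

Request:
apply_moves(
  increments=[
    [[0,0.25,0.3],[0,0,0],0.0],
    [[0,0.15,0.2],[0,0,0],0.0],
    [[0,0.1,0],[0,0,0],0.0],
    [[0,0.1,0],[0,0,0],0.0],
    [[0,0.1,0],[0,0,0],0.0],
  ],
)

```text
t: 22.68
eef_pos: [500.3, 107.7, 154.1]
tcp_rot: [-1.595, 0.162, -1.558]
ft_force: [0.4, 0.5, -0.6]
opening: 0.0
```

Request:
apply_moves(
  increments=[
    [[0,0.1,0],[0,0,0],0.0],
    [[0,0.1,0],[0,0,0],0.0],
    [[0,0.1,0],[0,0,0],0.0],
    [[0,0.1,0],[0,0,0],0.0],
    [[0,0,0],[0,0,0],0.0],
  ],
)

```text
t: 23.3
eef_pos: [500.1, 108.5, 149.9]
tcp_rot: [-1.595, 0.162, -1.558]
ft_force: [-0.0, -0.4, 0.2]
opening: 0.005
```

No contact at 149.9, where I expected ~155. Looking before going on.

Run:
```python
from h import *
s=readout.state(); print(s['eef_pos'],s['ft_force'],s['joints'].round(3))
p,W=shot('wrist'); save(p,'w10.png'); a=cv2.imread('pics/w10.png')[0:400,120:520]
p2,W2=shot('side'); save(p2,'s5.png'); b=cv2.imread('pics/s5.png')[140:300,140:300]
t=T_tool()[:3,3]; print('tcp in side crop',(proj(p2,W2,t)-140)*2.5,'tcp in wrist crop',proj(p,W,t)-[120,0])
cv2.imwrite('pics/w10c.png',np.hstack([a,cv2.resize(b,(400,400),interpolation=cv2.INTER_CUBIC)]))
```

```text
[500.05429942 108.50858396 149.90457412] [-0.04212658 -0.41045857  0.22754258] [-0.014  0.371  1.873  0.201  0.935 -0.151]
tcp in side crop [180.93581772 188.41333113] tcp in wrist crop [198.10941683 273.32722971]
```

View pics/w10c.png

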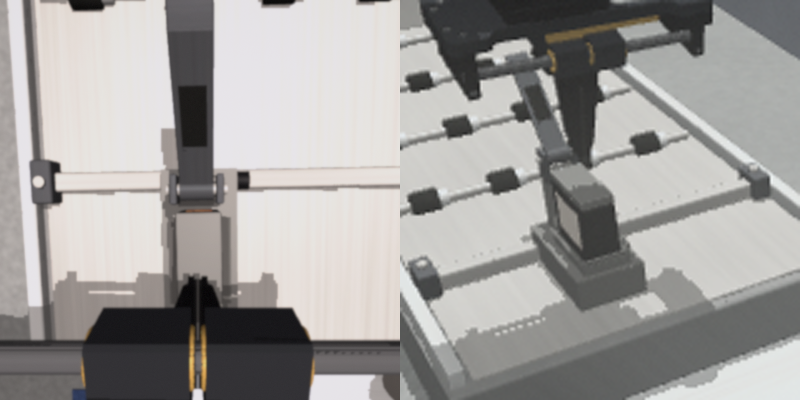

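The fingertips still show clear above the lid; the shut fingers evidently end higher than the TCP reading. I'll continue down in small steps until the force rises.

Request:
apply_moves(
  increments=[
    [[0,0.2,0],[0,0,0],0.0],
    [[0,0.2,0],[0,0,0],0.0],
    [[0,0.2,0],[0,0,0],0.0],
    [[0,0.2,0],[0,0,0],0.0],
    [[0,0,0],[0,0,0],0.0],
  ],
)

```text
t: 24.02
eef_pos: [499.8, 109.9, 141.5]
tcp_rot: [-1.595, 0.162, -1.558]
ft_force: [-0.1, 0.4, 0.7]
opening: 0.005
```

Request:
apply_moves(
  increments=[
    [[0,0.1,0],[0,0,0],0.0],
    [[0,0.1,0],[0,0,0],0.0],
    [[0,0.1,0],[0,0,0],0.0],
    [[0,0,0],[0,0,0],0.0],
    [[0,0,0],[0,0,0],0.0],
  ],
)

```text
t: 24.65
eef_pos: [499.8, 110.4, 138.4]
tcp_rot: [-1.594, 0.162, -1.558]
ft_force: [0.6, -0.4, 0.2]
opening: 0.01
```

Request:
apply_moves(
  increments=[
    [[0,0.1,0],[0,0,0],0.0],
    [[0,0.1,0],[0,0,0],0.0],
    [[0,0.1,0],[0,0,0],0.0],
    [[0,0,0],[0,0,0],0.0],
    [[0,0,0],[0,0,0],0.0],
  ],
)

```text
t: 25.28
eef_pos: [499.7, 110.9, 135.2]
tcp_rot: [-1.594, 0.162, -1.558]
ft_force: [0.4, 0.3, 0.2]
opening: 0.007
```

Run:
```python
from h import *
s=readout.state(); print(s['eef_pos'],s['ft_force'],s['moment'],s['opening'])
p2,W2=shot('side'); save(p2,'s6.png'); b=cv2.imread('pics/s6.png')[170:270,170:290]
t=T_tool()[:3,3]; 
for dz in (0,20): print('tcp in crop',dz,(proj(p2,W2,t+[0,0,dz])-170)*6)
Rz=R.from_euler('z',YC,degrees=True)
for c in [(-13,-32),(13,-32),(13,32),(-13,32)]: print('lid',((proj(p2,W2,ST+Rz.apply([*c,58]))-170)*6).round(0))
cv2.imwrite('pics/s6c.png',cv2.resize(b,None,fx=6,fy=6,interpolation=cv2.INTER_CUBIC))
```

```text
[499.73370097 110.88271067 135.20304556] [0.38121027 0.30486727 0.21595497] [-0.13030012 -0.10639874 -0.01580075] 0.007266299579493503
tcp in crop 0 [256.57188103 310.9496916 ]
tcp in crop 20 [248.27976408 254.70391081]
lid [247. 308.]
lid [328. 286.]
lid [253. 207.]
lid [175. 227.]
```

View pics/s6c.png

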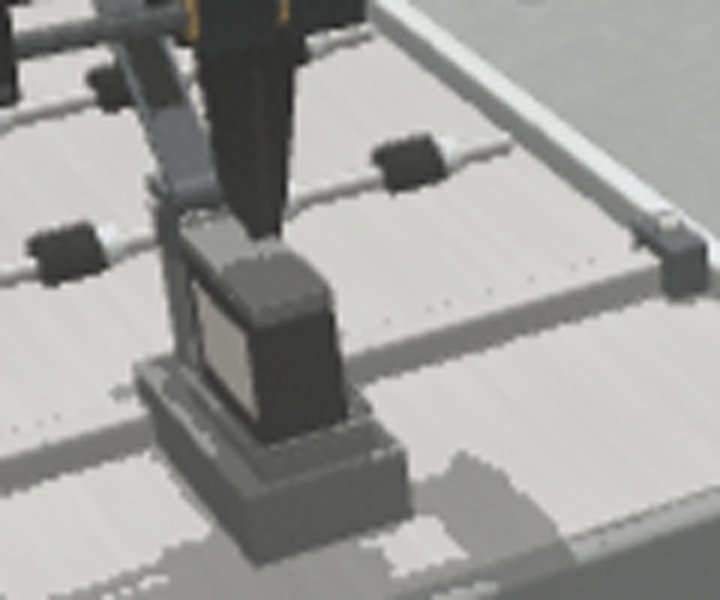

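The lid's far-left corner shows at crop (178,228), against (175,227) predicted for home. The shut fingertips, at (262,238), are ~5 mm above the lid, so when shut they end ~22–25 mm behind the TCP. A little further down.

Request:
apply_moves(
  increments=[
    [[0,0.1,0],[0,0,0],0.0],
    [[0,0.1,0],[0,0,0],0.0],
    [[0,0.1,0],[0,0,0],0.0],
    [[0,0.1,0],[0,0,0],0.0],
    [[0,0,0],[0,0,0],0.0],
  ],
)

```text
t: 25.95
eef_pos: [499.6, 111.6, 131.0]
tcp_rot: [-1.594, 0.162, -1.558]
ft_force: [-0.4, 0.3, -0.6]
opening: 0.006
```

Request:
apply_moves(
  increments=[
    [[0,0.1,0],[0,0,0],0.0],
    [[0,0.1,0],[0,0,0],0.0],
    [[0,0.1,0],[0,0,0],0.0],
    [[0,0,0],[0,0,0],0.0],
    [[0,0,0],[0,0,0],0.0],
  ],
)

```text
t: 26.58
eef_pos: [499.5, 112.1, 127.8]
tcp_rot: [-1.594, 0.162, -1.558]
ft_force: [-0.7, 0.0, -0.5]
opening: 0.002
```

Request:
apply_moves(
  increments=[
    [[0,0.1,0],[0,0,0],0.0],
    [[0,0.1,0],[0,0,0],0.0],
    [[0,0.1,0],[0,0,0],0.0],
    [[0,0.1,0],[0,0,0],0.0],
    [[0,0.1,0],[0,0,0],0.0],
  ],
)

```text
t: 27.2
eef_pos: [499.4, 113.0, 122.6]
tcp_rot: [-1.594, 0.162, -1.558]
ft_force: [0.7, -0.2, 0.3]
opening: 0.004
```

Run:
```python
from h import *
p2,W2=shot('side'); save(p2,'s7.png'); T=T_tool()
for n in ('s4','s6','s7'):
    g=cv2.cvtColor(cv2.imread(f'pics/{n}.png'),cv2.COLOR_BGR2GRAY)
    print(n)
    for u in (208,211,213,215,217): print(u,[int(x) for x in g[195:232,u]])
for k in (0,10,20,25,30): print(k,proj(p2,W2,T[:3,3]-k*T[:3,1]).round(1))
for k in (0,10,20,25,30): print(k,'off',proj(p2,W2,T[:3,3]-k*T[:3,1]-10*T[:3,0]).round(1),proj(p2,W2,T[:3,3]-k*T[:3,1]+10*T[:3,0]).round(1))
print(readout.state()['ft_force'],readout.state()['tau'].round(1))
```

```text
s4
208 [186, 137, 115, 82, 110, 92, 95, 79, 74, 80, 104, 145, 153, 153, 153, 153, 153, 154, 154, 153, 153, 154, 129, 96, 99, 72, 62, 67, 96, 136, 141, 141, 141, 141, 141, 141, 141]
211 [206, 207, 206, 179, 122, 86, 79, 76, 78, 77, 146, 153, 153, 153, 153, 154, 153, 153, 153, 153, 153, 153, 154, 153, 153, 146, 103, 86, 71, 63, 69, 75, 75, 84, 101, 101, 119]
213 [207, 207, 207, 208, 146, 83, 72, 71, 69, 68, 73, 127, 150, 153, 152, 154, 153, 154, 153, 153, 153, 153, 154, 154, 153, 154, 123, 97, 92, 78, 66, 62, 65, 64, 64, 64, 63]
215 [206, 207, 207, 207, 206, 221, 176, 98, 68, 67, 64, 64, 100, 163, 157, 152, 153, 153, 153, 153, 153, 153, 153, 153, 153, 155, 111, 93, 93, 72, 62, 63, 62, 64, 64, 65, 62]
217 [205, 205, 207, 208, 212, 226, 229, 209, 182, 152, 132, 132, 196, 208, 208, 180, 157, 153, 154, 153, 154, 154, 153, 154, 155, 114, 93, 91, 74, 63, 63, 63, 64, 63, 64, 65, 65]
s6
208 [54, 53, 51, 55, 56, 55, 55, 56, 55, 66, 89, 142, 151, 152, 152, 151, 152, 152, 152, 118, 108, 107, 100, 87, 97, 68, 57, 62, 93, 134, 139, 140, 140, 139, 139, 139, 138]
211 [53, 54, 54, 54, 56, 54, 56, 56, 
[... 1068 characters left out ...]
107, 101, 92, 89, 74, 61, 58, 59, 59, 58, 59, 58]
215 [54, 54, 55, 55, 55, 55, 57, 55, 56, 55, 57, 55, 57, 57, 59, 57, 58, 59, 58, 59, 101, 108, 108, 107, 107, 113, 96, 89, 91, 67, 57, 58, 58, 58, 59, 57, 58]
217 [54, 54, 55, 56, 54, 56, 56, 55, 55, 56, 55, 55, 56, 58, 57, 93, 92, 90, 90, 89, 104, 108, 108, 108, 106, 97, 90, 89, 70, 59, 59, 59, 59, 58, 59, 59, 60]
0 [213.1 227.2]
10 [212.8 223. ]
20 [212.6 218.8]
25 [212.4 216.6]
30 [212.3 214.4]
0 off [211.1 224.4] [215.  230.1]
10 off [210.9 220.2] [214.8 225.9]
20 off [210.6 215.9] [214.6 221.6]
25 off [210.5 213.8] [214.4 219.5]
30 off [210.4 211.6] [214.3 217.3]
[ 0.40716288 -0.12061058  0.14344819] [ -0.  -50.8 -20.7   0.4   0.2   0. ]
```

Request:
apply_moves(
  increments=[
    [[0,0.1,0],[0,0,0],0.0],
    [[0,0.1,0],[0,0,0],0.0],
    [[0,0.1,0],[0,0,0],0.0],
    [[0,0.05,0],[0,0,0],0.0],
    [[0,0.05,0],[0,0,0],0.0],
  ],
)

```text
t: 27.88
eef_pos: [500.4, 113.2, 120.6]
tcp_rot: [-1.591, 0.162, -1.557]
ft_force: [-0.6, -1.3, 6.5]
opening: 0.007
```

Contact. Pressing lightly to be sure it is home, then lifting off.

Request:
apply_moves(
  increments=[
    [[0,0.1,0],[0,0,0],0.0],
    [[0,0.15,0],[0,0,0],0.0],
    [[0,0.2,0],[0,0,0],0.0],
    [[0,0.2,0],[0,0,0],0.0],
    [[0,0,0],[0,0,0],0.0],
  ],
)

```text
t: 28.5
eef_pos: [503.6, 113.2, 121.5]
tcp_rot: [-1.579, 0.161, -1.555]
ft_force: [-1.1, 0.3, 1.3]
opening: 0.006
```

Run:
```python
from h import *
s=readout.state(); print(s['eef_pos'],s['ft_force']); r=ori(0,YC)
plan([499,113,240],r,3)
```

```text
[503.57863577 113.24671383 121.48215732] [-1.1208376   0.25633395  1.25451648]
dist 118.6 turn [ 0.4 -0.2 -9.2]
[[np.float64(-0.63), np.float64(-3.9), np.float64(-0.18)], [np.float64(0.14), np.float64(-0.08), np.float64(-3.07)]]
[[np.float64(-0.42), np.float64(-3.93), np.float64(-0.17)], [np.float64(0.14), np.float64(-0.08), np.float64(-3.07)]]
[[np.float64(-0.21), np.float64(-3.94), np.float64(-0.16)], [np.float64(0.14), np.float64(-0.08), np.float64(-3.07)]]
```

Now the latch: up, over the lever's top, and down behind it (shut tip ≈ TCP + 34 mm).

Request:
apply_moves(
  increments=[
    [[-0.6,-3.9,-0.1],[0,0,-3],0.0],
    [[-0.4,-3.9,-0.2],[0,0,-3],0.0],
    [[-0.2,-3.9,-0.2],[0,0,-3],0.0],
    [[-4.5,0,0],[0,0,0],0.0],
    [[-5,0,0],[0,0,0],0.0],
  ],
)

```text
t: 29.12
eef_pos: [498.5, 207.1, 243.6]
tcp_rot: [-1.577, -0.001, -1.56]
ft_force: [1.3, -0.6, 0.1]
opening: 0.001
```

Run:
```python
from h import *
r=ori(0,YC); plan([497,255,232],r,2)
p,W=shot('side'); 
for t in ['latch_tip','cartridge_mid']:
    for q in find(p,W,t): print(t,q[0],*q[1],q[2])
```

```text
dist 49.3 turn [ 0.4 -0.6  0.1]
[[np.float64(-2.4), np.float64(0.58), np.float64(-0.05)], [np.float64(0.18), np.float64(-0.29), np.float64(0.04)]]
[[np.float64(-2.4), np.float64(0.58), np.float64(-0.03)], [np.float64(0.18), np.float64(-0.29), np.float64(0.04)]]
latch_tip 0.71 532.0 -351.0 39.0 [371. 430.]
latch_tip 0.57 499.0 218.0 217.0 [188. 164.]
cartridge_mid 0.96 840.0 -18.0 35.0 [393. 248.]
cartridge_mid 0.87 499.0 116.0 119.0 [212. 228.]
```

The net now gives cartridge_mid at (499,116,119), against (500.5,112,120) for home. Going behind the lever.

Request:
apply_moves(
  increments=[
    [[-2.4,0,-0.1],[0,-0.3,0],0.0],
    [[-2.4,0,0],[0,-0.3,0],0.0],
    [[0,2.5,0],[0,0,0],0.0],
    [[0,2.5,0],[0,0,0],0.0],
    [[0,1.8,0],[0,0,0],0.0],
  ],
)

```text
t: 29.9
eef_pos: [496.5, 252.8, 173.5]
tcp_rot: [-1.577, -0.002, -1.547]
ft_force: [0.4, 0.1, -0.9]
opening: 0.003
```

Request:
apply_moves(
  increments=[
    [[1.5,0,0],[0,0,0],0.0],
    [[1.5,0,0],[0,0,0],0.0],
    [[1.5,0,0],[0,0,0],0.0],
    [[1.5,0,0],[0,0,0],0.0],
    [[1.5,0,0],[0,0,0],0.0],
  ],
)

```text
t: 30.52
eef_pos: [499.5, 172.4, 175.8]
tcp_rot: [-1.574, 0.001, -1.549]
ft_force: [-0.0, 1.2, 1.2]
opening: -0.0
```

Run:
```python
from h import *
for n in ('side','wrist'):
    p,W=shot(n); save(p,'L_'+n+'.png')
    for q in find(p,W,'latch_tip'): print(n,q[0],*q[1],q[2])
print(readout.state()['ft_force'])
```

```text
side 0.57 498.0 155.0 242.0 [196. 161.]
wrist 0.36 498.0 162.0 156.0 [315. 278.]
[0.0343116  0.28377363 0.02965271]
```

The lever is upright (tip at y 155, z 242). I'll continue forward, then down over it.

Request:
apply_moves(
  increments=[
    [[1.5,-0.2,0],[0,0,0],0.0],
    [[1.5,0,0],[0,0,0],0.0],
    [[1.5,0.2,0],[0,0,0],0.0],
    [[1.2,0.6,0],[0,0,0],0.0],
    [[1.0,0.8,0],[0,0,0],0.0],
  ],
)

```text
t: 31.35
eef_pos: [500.9, 103.0, 160.6]
tcp_rot: [-1.574, 0.001, -1.548]
ft_force: [0.3, 0.5, 0.8]
opening: 0.008
```

Run:
```python
from h import *
for n in ('side','top'):
    p,W=shot(n); save(p,'L2_'+n+'.png')
    for t in ['latch_tip','cartridge_mid']:
        for q in find(p,W,t): print(n,t,q[0],*q[1],q[2])
plan([501,84,135],ori(0,YC),3)
```

```text
side latch_tip 0.61 501.0 81.0 198.0 [215. 197.]
side cartridge_mid 0.91 841.0 -17.0 36.0 [393. 246.]
side cartridge_mid 0.65 501.0 114.0 118.0 [214. 229.]
top cartridge_mid 0.67 840.0 -17.0 35.0 [307. 151.]
dist 33.1 turn [ 0.2  0.2 -0.1]
[[np.float64(0.68), np.float64(0.87), np.float64(-0.01)], [np.float64(0.07), np.float64(0.06), np.float64(-0.02)]]
[[np.float64(0.68), np.float64(0.87), np.float64(-0.01)], [np.float64(0.07), np.float64(0.06), np.float64(-0.02)]]
[[np.float64(0.68), np.float64(0.87), np.float64(-0.01)], [np.float64(0.07), np.float64(0.06), np.float64(-0.02)]]
```

Request:
apply_moves(
  increments=[
    [[0.5,0.9,0],[0,0,0],0.0],
    [[0.5,0.9,0],[0,0,0],0.0],
    [[0.2,0.7,0],[0,0,0],0.0],
    [[0,0.2,0],[0,0,0],0.0],
    [[0,0,0],[0,0,0],0.0],
  ],
)

```text
t: 32.28
eef_pos: [501.1, 92.0, 132.1]
tcp_rot: [-1.575, 0.001, -1.546]
ft_force: [-0.6, 0.4, 1.2]
opening: 0.004
```

Request:
apply_moves(
  increments=[
    [[0,0.1,0],[0,0,0],0.0],
    [[0,0.1,0],[0,0,0],0.0],
    [[0,0.1,0],[0,0,0],0.0],
    [[0,0.1,0],[0,0,0],0.0],
    [[0,0,0],[0,0,0],0.0],
  ],
)

```text
t: 32.9
eef_pos: [501.3, 92.2, 128.3]
tcp_rot: [-1.574, 0.001, -1.545]
ft_force: [0.4, -0.2, 0.0]
opening: 0.004
```

Request:
apply_moves(
  increments=[
    [[0,0.08,0],[0,0,0],0.0],
    [[0,0.08,0],[0,0,0],0.0],
    [[0,0.08,0],[0,0,0],0.0],
    [[0,0.08,0],[0,0,0],0.0],
    [[0,0,0],[0,0,0],0.0],
  ],
)

```text
t: 33.52
eef_pos: [501.4, 92.1, 125.4]
tcp_rot: [-1.573, 0.001, -1.545]
ft_force: [-1.8, -0.2, 3.7]
opening: 0.006
```

Request:
apply_moves(
  increments=[
    [[0,0.1,0],[0,0,0],0.0],
    [[0,0.12,0],[0,0,0],0.0],
    [[0,0.12,0],[0,0,0],0.0],
    [[0,0.12,0],[0,0,0],0.0],
    [[0,0.12,0],[0,0,0],0.0],
  ],
)

```text
t: 34.15
eef_pos: [501.7, 92.1, 124.8]
tcp_rot: [-1.569, 0.001, -1.545]
ft_force: [-5.0, -1.0, 17.6]
opening: -0.001
```

Run:
```python
from h import *
s=readout.state(); print(s['eef_pos'],s['ft_force'],s['tau'].round(1))
p,W=shot('side'); save(p,'L3_side.png')
for t in ['latch_tip','latch_hinge']:
    for q in find(p,W,t): print(t,q[0],*q[1],q[2])
```

```text
[501.73111943  92.12833735 124.79000877] [-5.03002631 -1.04610084 17.58260897] [  0.1 -41.2 -19.2   0.2  -1.5   0. ]
latch_tip 0.49 502.0 72.0 160.0 [219. 218.]
latch_hinge 0.58 500.0 157.0 158.0 [203. 202.]
latch_hinge 0.21 697.0 -20.0 86.0 [337. 246.]
```

There is a firm stop at 17 N with the lever level (tip z 160, hinge z 158). Retreating and doing a final check.

Request:
apply_moves(
  increments=[
    [[0,-0.5,0],[0,0,0],0.0],
    [[0,-2,0],[0,0,0],0.0],
    [[0.5,-4,0],[0,0,0],0.0],
    [[4,-4,0],[0,0,0],0.0],
    [[5,-3,0],[0,0,0],0.0],
  ],
)

```text
t: 34.92
eef_pos: [503.1, -2.7, 261.6]
tcp_rot: [-1.573, 0.001, -1.54]
ft_force: [0.1, 0.9, 0.2]
opening: 0.006
```

Request:
apply_moves(
  increments=[
    [[5,-1,0],[0,0,0],0.0],
    [[5,0,0],[0,0,0],0.0],
    [[4,0,0],[0,0,0],0.0],
    [[0,0,0],[0,0,0],0.0],
    [[0,0,0],[0,0,0],0.0],
  ],
)

```text
t: 35.55
eef_pos: [507.7, -149.3, 274.0]
tcp_rot: [-1.569, 0.001, -1.543]
ft_force: [0.9, -0.6, -0.0]
opening: 0.005
```

Run:
```python
from h import *
print(readout.state()['eef_pos'])
for n in ('side','top','wrist'):
    p,W=shot(n); save(p,'F_'+n+'.png')
    for t in ['latch_tip','latch_hinge','cartridge_mid','spent_mid','spray_mid','roller_mid']:
        for q in find(p,W,t): print(n,t,q[0],*q[1],q[2])
```

```text
[ 507.6962514  -149.27550399  273.95806011]
side latch_tip 0.49 500.0 73.0 158.0 [219. 219.]
side latch_hinge 0.87 504.0 157.0 156.0 [205. 202.]
side cartridge_mid 0.9 839.0 -15.0 35.0 [391. 247.]
side cartridge_mid 0.81 502.0 118.0 118.0 [214. 228.]
side spent_mid 0.89 530.0 -351.0 42.0 [369. 429.]
side spray_mid 0.91 698.0 -20.0 90.0 [338. 244.]
side roller_mid 0.85 641.0 -218.0 20.0 [375. 345.]
top latch_tip 0.86 506.0 70.0 156.0 [257. 324.]
top latch_tip 0.56 502.0 98.0 86.0 [247. 322.]
top latch_hinge 0.8 497.0 155.0 158.0 [209. 329.]
top latch_hinge 0.44 534.0 -349.0 36.0 [475. 303.]
top latch_hinge 0.29 522.0 -249.0 -4.0 [421. 308.]
top cartridge_mid 0.75 843.0 -20.0 36.0 [309. 150.]
top cartridge_mid 0.7 503.0 112.0 124.0 [236. 324.]
top spent_mid 0.82 531.0 -347.0 35.0 [474. 304.]
top spray_mid 0.69 695.0 -17.0 85.0 [307. 221.]
top roller_mid 0.61 640.0 -222.0 22.0 [409. 250.]
wrist cartridge_mid 0.67 843.0 -22.0 34.0 [622.  96.]
wrist spray_mid 0.73 697.0 -16.0 87.0 [517.  81.]
```

All checks agree: latch tip at (503,71,157), level with the hinge, cartridge at home height, bystanders unmoved. Handing in.

```bash
python3 -c "
from cell import env
print(env.job_done())"
```

```text
the job is handed in; nothing more can be done
None
```

The cleaned cartridge is right way up and home in the stall, and the latch lever is shut over it. I handed in at about 36 s on the robot's clock.

**What I did:** I turned it in two 90° steps about the jaw axis, setting it down on its end in between to regrasp. I lowered it foot first into the stall and it met only about 2 N. I then pressed the lid lightly and swung the lever over with the shut fingers until it stopped firmly at about 18 N.

**Last checks:**

| Check | Measured | Expected |
|---|---|---|
| Cartridge centre, side camera | (502, 118, 118) | (500.5, 112, 120) |
| Cartridge centre, top camera | (503, 112, 124) | (500.5, 112, 120) |
| Latch tip height | 156–158 | 158.5 |
| Latch tip y | 70–73 | about 71 |

- **Bystanders:** the spent cartridge, spray bottle, roller and the purple look-alike read where they did at the start, within the networks' noise.

**What disagreed or went wrong:**
- The shut fingertips end about 34 mm behind the reported TCP, so the lid touch came much lower than planned. It gives the lid height only to about 2 mm, which agrees with home.
- The fingers slid about 3 mm sideways on the lid during that press.
- A wrong sign in one row slid the cartridge 10 mm along the mat at the first grasp.
- The side camera's cartridge y was 6 mm off; the top camera agreed with the stall.
- My picture viewing was used up before the latch moves, so the shut latch was checked by numbers only.

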